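# Make up two golf club repair kits

### The job

Make up the two repair kits from the stock on the bench. The blue board gets the putter kit: the steel putter head lying along its bar-shaped outline, the amber bottle on the small disc outline and the black-lidded tub on the larger disc outline; the red board gets the regripping kit: the tape roll lying on the ring outline and the white bottle with the orange nozzle on the disc outline. Stand everything upright, centred on its outline, let go of it, and leave the black putter head and the yellow-lidded tub where they are.

Things in the scene. Friction and masses are not known exactly. Their poses are not given: they have to be found in the camera images.
- blue_board: Blue kit board with three cream silhouettes. The board is fixed, flat, 290 x 130 mm and 6 mm thick, no rim. Origin: centre of its underside (on the bench); x along the 290 mm length, y across, z up, so things on it rest at z = 6 mm. On the line y = 0: a 90 x 26 mm bar (for the steel putter head, length along the board's x) centred at x = -70 mm, a 36 mm disc (for the amber bottle) at x = +30 mm, a 46 mm disc (for the black-lidded tub) at x = +105 mm.
- red_board: Red kit board with two cream silhouettes. The board is fixed, flat, 290 x 130 mm and 6 mm thick, no rim. Origin: centre of its underside (on the bench); x along the 290 mm length, y across, z up, so things on it rest at z = 6 mm. On the line y = 0: a ring of 56 mm outside diameter (for the tape roll) at x = -65 mm, a 48 mm disc (for the white bottle) at x = +65 mm.
- steel_head: Plain grey steel putter head with a red sight line: solid bar 90 x 26 mm and 26 mm high lying on its sole, with a short round shaft stub (13 mm across, up to 40 mm above the sole) on top near one end, 36 mm from the middle towards +x. Origin: centre of the underside; x along the 90 mm length, z up. About 0.33 kg, loose. Either end may point either way on the board.
- amber_bottle: Amber-brown glue bottle with a white nozzle, round, 36 mm diameter, straight-sided up to 65 mm, then shoulder and nozzle, 88 mm high in all, standing. Origin: centre of the underside; z up along the bottle. About 0.08 kg, loose and rigid.
- black_tub: White round tub with a black lid, 46 mm diameter, 45 mm high, straight sides, standing. Origin: centre of the underside; z up. About 0.09 kg, loose.
- tape_roll: Tan roll of grip tape lying flat, 56 mm outside diameter, 26 mm hole, 24 mm high. Origin: centre of the underside; z up along the hole. About 0.06 kg, loose and rigid.
- white_bottle: White solvent bottle with an orange nozzle, round, 48 mm diameter, straight-sided up to 74 mm, then shoulder and nozzle, 100 mm high in all, standing. Origin: centre of the underside; z up along the bottle. About 0.14 kg, loose and rigid.
- black_head: Black putter head with a white sight line, to be left alone: solid bar 90 x 26 mm and 26 mm high lying on its sole, with a short round shaft stub (13 mm across, up to 40 mm above the sole) on top near one end, 36 mm from the middle towards +x. Origin: centre of the underside; x along the 90 mm length, z up. About 0.33 kg, loose.
- yellow_tub: White round tub with a yellow lid, to be left alone: 46 mm diameter, 45 mm high, standing. Origin: centre of the underside; z up. About 0.09 kg, loose.
Things that resemble listed ones, but are neither listed nor needed, are in the scene too. Leave any green or purple look-alike of the steel_head alone.

How it is judged:
By the outcome, as a careful person would: the job done as asked, in the order asked, and still so for the second after the job is handed in, with the robot touching nothing.
It also fails if it takes over 136 s, if anything falls off the work surface, if the arm or the gripper's body presses on something with over 40 N, if the wrist force passes 120 N, or if a joint passes its speed limit or range.

### The arm

A 6-joint arm with a two-finger parallel gripper is mounted at the origin on the work surface. World frame = base frame: x ahead of the robot, y to its left, z up, the work surface at z = 0. Lengths are in mm, angles in degrees, forces in N, time in s.
With the tool pointing down it reaches from about 350 to 850 mm from the base axis. Payload 8.1 kg.
Tool frame: the origin (TCP) lies at the very end of the fingers, on their centre line; the grasp point (between the pads) lies 19 mm behind it; z points along the fingers, y is the line along which they close (so a half turn about z gives the same grasp; the last joint's range is limited). The gripper opens to 85 mm and grips with 20 to 120 N. Pads are 22 mm wide; open, the fingers measure 114 mm over their backs; the gripper's body (76 mm by 85 mm) begins 54 mm behind the grasp point. The pads swing forward as they close: fully open they stand 13 mm farther back than shut.
Start: joints at [-81.727, 7.471, 85.268, -0, 87.261, -4.893], TCP at [136.69, -584.227, 205.092] pointing down, gripper open.
Joint ranges: [-169.43, 169.43], [-51.17, 129.36], [1.28, 143.12], [-76.62, 256.62], [0, 156.53], [-152.29, 152.29]. Speed limits (degrees/s): [136.94, 136.94, 159.86, 180, 180, 180].

### API

Orientations are given as [roll, pitch, yaw] about the fixed x, y, z axes, in that order (R = Rz(yaw) Ry(pitch) Rx(roll)).
In Python, from bench import sense, eyes, job, models gives the robot as it stands. The module is installed in compiled form; this text tells all that it offers.
- The arm moves only by the tool apply_moves, never from a script. Its argument "rows" is a list of rows, each a list of 6 numbers: the shift along the tool's x, y, z in mm, then the turn, a rotation vector about the tool's x, y, z in rad. In form: [[dx, dy, dz, rx, ry, rz], ...]. A call has exactly 5 rows; each row shifts and turns the commanded pose from where the row before left it, along the tool's axes as they then stand; what a row does not reach is not made up. A row lasts 1/8 s, in which the tool goes at most 62.5 mm and 10.7 degrees, less where a joint would pass 70% of its speed; a pose out of reach is approached as far as the arm can. A call is refused whole if a number of a shift passes 62.5 or a number of a turn 0.188, either way. A call with a gripper value outside its range is refused whole. "fingers" is the finger opening in mm, from 0 to 85.4, set as the call begins (left out, the last holds). The fingers move at their own pace and stop on an object; "grip_force" is the grip in N (left out, the last holds). Time passes only in rows, so rows that do not move let the fingers close, or fill a call up. It gives the time, the measured TCP pose, the force, the opening and the grip force at its end, in the units of the state.
- sense(): the state, without advancing time (a new reading comes with each control period).
- eyes.snapshot(name): name is "scene" or "top" or "wrist"; returns (picture, depth): 480x640x3 uint8, red, green, blue; 480x640 float32, mm along the optical axis (not along the pixel's ray), 0 where there is no reading.
- eyes.get_calibration(name): a dict with "intrinsics" (3x3 intrinsics, pixels), "D" ([k1, k2, p1, p2, k3] as OpenCV has them; the pictures are not rectified), "R" (3x3) and "t" (3): a world point X has camera coordinates R X + t; the wrist camera has in their place "mount" (4x4, takes a point from camera to tool coordinates, whose origin is the TCP and whose axes are the flange's). Camera axes: x right, y down, z forward; pixel columns grow to the right and rows downward; lengths in mm; the calibration is good to about 2 mm. A picture is of the moment at which its call begins: read the wrist's pose just before it. get_calibration takes no time and is no camera call.
- job.hand_in(): hands the job in; it is judged then, once.
Trained networks look in the newest picture that a camera, given by its name, has taken for a name from the list of things; names that differ only in an ending like _2 or _b are one class to them, and where a whole thing is asked for, a point or a joint stands for the part that bears it (a point fixed in the world has none). Each returns a list of dicts, best first, with "confidence" (0 to 1); they miss things now and then, are a little off and sometimes report something else, mostly with a low value. They report only what shows in the picture. A call takes as long as a camera call. They do not tell look-alikes from the thing itself.
- models.boxes_of(name, camera): "xyz" ([x, y, z] in mm, in world coordinates, good to about 4 mm: the middle of the surface that is visible of it).
- models.cut_out(name, camera): "pixels" (480x640 bool, what is visible of it).
- models.place_of(name, camera): "xyz" ([x, y, z] in mm, in world coordinates, good to about 4 mm: a listed point, or the origin of a listed thing).
The state is a dict: "time": time; "joint_pos": joint angles; "qd": joint speeds; "joint_efforts": joint torques, N m; "tool_pos": TCP position; "tcp_rot": TCP orientation; "ft_force": force on the tool from outside, world axes, zero at the start; "wrist_torque": the same for the moment, N m; "finger_gap": finger opening in mm; "grip_force": force on a finger pad.
Only numpy, scipy, OpenCV 4.12 (cv2) and the standard library are available. Lean on these libraries where they do the work, as an engineer would, in place of code of your own. Each camera call takes 0.05 s, during which the arm holds its last target. There are 200 camera calls.

## Working session

There is one attempt and no reset: what is moved stays moved. The work goes in short steps, Python scripts to look and compute and a tool call to move; the robot and the scene stay as the last step left them, time stands still between calls to the robot, and variables do not carry over. Pictures are saved under pics/ and viewed, at most 14 in all, crops included, and the job is handed in when it is done.

Besides the shell and the picture viewer there is one more tool, called after ">>>" in YAML: its name, and indented under it one key for each argument. apply_moves: Moves the arm, as the interface text tells. Its arguments: {"type":"object","properties":{"rows":{"type":"array"},"fingers":{"type":"number"},"grip_force":{"type":"number"}},"required":["rows"]}

```bash
mkdir -p pics; cat > h.py <<'E'
import numpy as np, cv2
from bench import sense, eyes, job, models
def cal(n):
    return eyes.get_calibration(n)
def save(n,img): cv2.imwrite('pics/'+n,cv2.cvtColor(img,cv2.COLOR_RGB2BGR))
def world(n,uv,z):
    "pixels -> world on plane z (fixed cams)"
    c=cal(n);K=np.array(c['intrinsics']);R=np.array(c['R']);t=np.array(c['t'])
    p=cv2.undistortPoints(np.array(uv,float).reshape(-1,1,2),K,np.array(c['D'])).reshape(-1,2)
    d=np.c_[p,np.ones(len(p))]@R; o=-R.T@t
    z=np.broadcast_to(z,len(p))
    return o+d*((z-o[2])/d[:,2])[:,None]
E
python3 - <<'E'
from h import *
s=sense();print(s['time'],s['tool_pos'],s['tcp_rot'],s['ft_force'])
for n in ['top','scene']:
    im,d=eyes.snapshot(n);save(n+'0.png',im);np.save(n+'d.npy',d)
    c=cal(n);print(n,-np.array(c['R']).T@c['t'])
for k in 'blue_board red_board steel_head amber_bottle black_tub tape_roll white_bottle black_head yellow_tub'.split():
    r=models.place_of(k,'top')
    print(k,[(np.round(x['xyz']).tolist(),round(x['confidence'],2)) for x in r[:5]])
print(sense()['time'])
E
```

```text
0.0 [ 136.5932666  -583.61857938  204.03201386] [-1.79893930e+02 -7.86360643e-03  1.31666876e+01] [-0.31927612  0.22410862 -0.16264293]
top [ 355.17583182  -40.13749812 1202.74891944]
scene [1106.53568051  -96.99682266  855.02947676]
blue_board [([572.0, 85.0, -1.0], 0.67), ([551.0, -102.0, -2.0], 0.27)]
red_board [([551.0, -101.0, -1.0], 0.75)]
steel_head [([449.0, -384.0, -4.0], 0.91), ([319.0, -387.0, 2.0], 0.68), ([551.0, -102.0, -1.0], 0.66), ([455.0, -497.0, 2.0], 0.65), ([577.0, -417.0, 5.0], 0.64)]
amber_bottle []
black_tub [([586.0, 272.0, 5.0], 0.88)]
tape_roll [([460.0, 257.0, 1.0], 0.69)]
white_bottle [([586.0, -275.0, -2.0], 0.71)]
black_head [([578.0, 382.0, -5.0], 0.77)]
yellow_tub [([457.0, 399.0, -2.0], 0.74)]
0.55
```

View pics/top0.png

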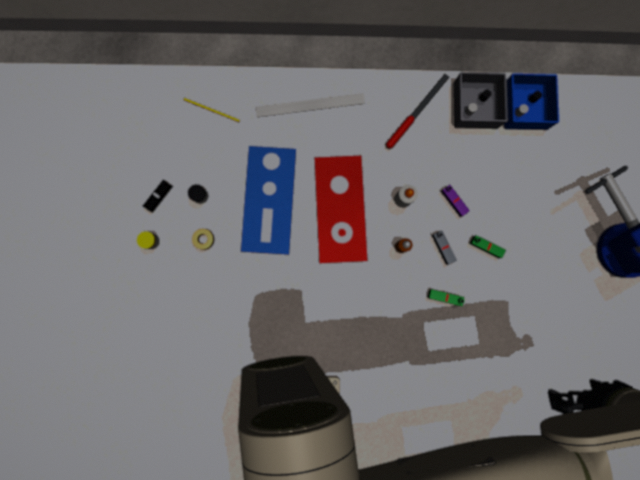

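View pics/scene0.png

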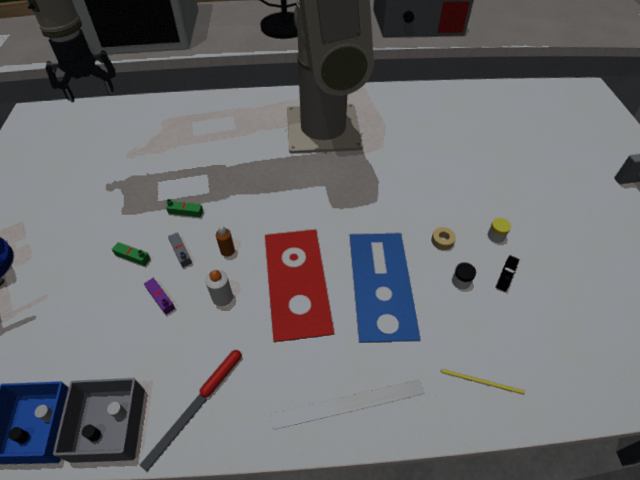

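In the top picture, the steel head candidates are the grey bar (444,247), the green ones (487,246) and (445,297), and the purple one (455,200). The plain grey one with the red line fits the description. I'll check it in a crop and measure the boards.

```bash
python3 - <<'E'
from h import *
im=cv2.cvtColor(cv2.imread('pics/top0.png'),cv2.COLOR_BGR2RGB)
save('crop1.png',cv2.resize(im[170:320,380:520],None,fx=4,fy=4,interpolation=cv2.INTER_CUBIC))
for n in ['top','scene']:
    im=cv2.imread(f'pics/{n}0.png');hsv=cv2.cvtColor(im,cv2.COLOR_BGR2HSV)
    roi={'top':(slice(140,270),slice(235,375)),'scene':(slice(225,345),slice(260,420))}[n]
    m=np.zeros(im.shape[:2],np.uint8)
    m[roi]=((hsv[roi][...,1]<90)&(hsv[roi][...,2]>80))
    k,l,st,c=cv2.connectedComponentsWithStats(m)
    for i in range(1,k):
        if 20<st[i,4]<600: print(n,c[i].round(1),st[i,4],world(n,[c[i]],6)[0].round(1))
E
```

```text
top [270.9 160.8] 233 [679.1  82.9   6. ]
top [339.1 184.4] 247 [ 617.4 -102.5    6. ]
top [268.9 188. ] 143 [604.3  86.5   6. ]
top [266.3 224.8] 338 [504.4  91.    6. ]
top [341.5 232.2] 298 [ 487.4 -110.2    6. ]
scene [378.5 257.6] 374 [505.5  90.5   6. ]
scene [293.4 256.9] 332 [ 488.  -110.7    6. ]
scene [383.5 293.4] 189 [604.3  86.1   6. ]
scene [299.5 304.3] 351 [ 617.6 -102.5    6. ]
scene [387.5 323.5] 350 [679.1  82.4   6. ]
```

View pics/crop1.png

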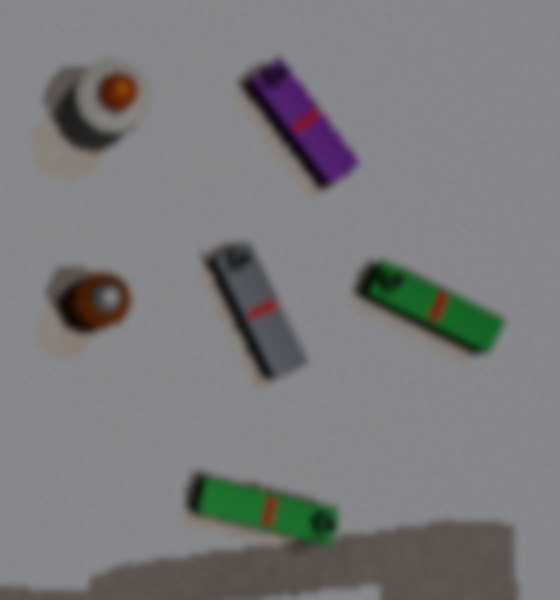

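The crop shows the grey bar with the red line and its stub at upper left (crop 237,255), so that is the steel head. Next I'll fit every object's pose by silhouette from both fixed cameras.

```bash
cat > fit.py <<'E'
from h import *
from scipy.optimize import minimize
a=np.linspace(0,2*np.pi,40)
ring=lambda r,z:np.c_[r*np.cos(a),r*np.sin(a),np.full(40,z)]
shape=dict(steel_head=[np.array([[x,y,z] for x in(-45,45) for y in(-13,13) for z in(0,26)],float),ring(6.5,40)*[1,1,1]+[36,0,0],],
 amber_bottle=[np.r_[ring(18,0),ring(18,65)],ring(4,88)],black_tub=[np.r_[ring(23,0),ring(23,45)]],
 tape_roll=[np.r_[ring(28,0),ring(28,24)]],white_bottle=[np.r_[ring(24,0),ring(24,74)],ring(5,100)])
C={n:cal(n) for n in('top','scene')}
S=4
def render(n,k,p):
    c=C[n];th=p[2] if len(p)>2 else 0
    Rz=np.array([[np.cos(th),-np.sin(th),0],[np.sin(th),np.cos(th),0],[0,0,1]])
    m=np.zeros((480*S,640*S),np.uint8)
    P=shape[k]; parts=[P[0]]+([np.r_[P[0],P[1]]] if k.endswith('bottle') else [np.r_[P[1],P[1]*[1,1,0]+[0,0,26]]] if len(P)>1 else [])
    for q in parts:
        u=cv2.projectPoints(q@Rz.T+[p[0],p[1],0],cv2.Rodrigues(np.array(c['R']))[0],np.array(c['t'],float),np.array(c['intrinsics']),np.array(c['D']))[0]
        cv2.fillConvexPoly(m,cv2.convexHull(((u+.5)*S).round().astype(np.int32)),1)
    return cv2.resize(m.astype(np.float32),(640,480),interpolation=cv2.INTER_AREA)
def fit(k,p0,masks):
    def cost(p):
        return sum(abs(cv2.GaussianBlur(render(n,k,p)-m,(0,0),1.5)).sum() for n,m in masks.items())
    d=np.array([4,4,.1])[:len(p0)]
    sim=np.array([p0]+[np.array(p0)+np.eye(len(p0))[i]*d for i in range(len(p0))])
    r=minimize(cost,p0,method='Nelder-Mead',options=dict(initial_simplex=sim,xatol=.05,fatol=.01,maxiter=80))
    return r.x,r.fun/sum(m.sum() for m in masks.values())
def masks(k,near):
    out={}
    for n in C:
        best=None
        for r in models.cut_out(k,n):
            m=np.asarray(r['pixels']).astype(np.float32)
            if m.sum()<10: continue
            v,u=np.argwhere(m).mean(0); d=np.linalg.norm(world(n,[[u,v]],25)[0,:2]-near)
            if d<40 and best is None: best=m
        if best is not None: out[n]=best
    return out
E
python3 - <<'E'
from fit import *
for n in C: eyes.snapshot(n)
for k,p in dict(steel_head=[449,-384,.42],amber_bottle=[455,-275],black_tub=[586,272],tape_roll=[460,257],white_bottle=[586,-275]).items():
    M=masks(k,p[:2])
    print(k,{n:int(m.sum()) for n,m in M.items()})
    for sub in [M]+([{n:M[n]} for n in M] if len(M)>1 else []):
        if sub: x,f=fit(k,p,sub);print('  ',list(sub),x.round(2),round(float(f),3))
print(sense()['time'])
E
```

```text
steel_head {'top': 381, 'scene': 381}
   ['top', 'scene'] [ 4.4990e+02 -3.8239e+02  4.3000e-01] 0.12
   ['top'] [ 449.38 -381.69    0.47] 0.129
   ['scene'] [ 4.4839e+02 -3.8326e+02  4.4000e-01] 0.104
amber_bottle {'top': 211, 'scene': 447}
   ['top', 'scene'] [ 451.   -270.44] 0.065
   ['top'] [ 450.69 -268.94] 0.066
   ['scene'] [ 450.67 -270.69] 0.046
black_tub {'top': 297, 'scene': 504}
   ['top', 'scene'] [581.57 271.08] 0.08
   ['top'] [580.88 271.75] 0.129
   ['scene'] [581.49 271.45] 0.049
tape_roll {'top': 320, 'scene': 461}
   ['top', 'scene'] [461.98 257.58] 0.145
   ['top'] [462.36 258.95] 0.272
   ['scene'] [461.28 257.36] 0.042
white_bottle {'top': 389, 'scene': 758}
   ['top', 'scene'] [ 581.39 -275.59] 0.045
   ['top'] [ 581.1  -273.92] 0.038
   ['scene'] [ 580.96 -276.02] 0.021
1.15
```

```bash
cat > plan.py <<'E'
from h import *
from scipy.spatial.transform import Rotation as Ro
def plan(*wps):
    "wps: x,y,z,yaw,nrows from the measured pose; prints rows per call"
    s=sense();p=np.array(s['tool_pos'],float);R=Ro.from_euler('xyz',s['tcp_rot'],degrees=True)
    print('t',round(s['time'],2),'pose',p.round(1),np.round(s['tcp_rot'],2),'gap',round(float(s['finger_gap']),1),'f',np.round(s['ft_force'],1))
    rows=[]
    for x,y,z,yaw,n in wps:
        T=np.array([x,y,z]);RT=Ro.from_euler('xyz',[180,0,yaw],degrees=True)
        for i in range(n):
            d=R.inv().apply((T-p)/(n-i)).round(1)
            r=((R.inv()*RT).as_rotvec()/(n-i)).round(3)
            p=p+R.apply(d);R=R*Ro.from_rotvec(r);rows.append(d.tolist()+r.tolist())
        a=np.abs(rows[-n:]);print(' max',np.linalg.norm(a[:,:3],axis=1).max().round(1),np.degrees(a[:,3:].max()).round(1))
    while len(rows)%5: rows.append([0]*6)
    for i in range(0,len(rows),5): print(rows[i:i+5])
E
python3 -c "
from plan import *
plan((449.3,-382.6,120,25,10))"
```

```text
t 1.15 pose [ 136.7 -584.2  205.1] [-180.     -0.     13.16] gap 85.6 f [-0.6  0.2  0.1]
 max 38.2 1.2
[[35.0, -12.5, 8.5, -0.0, -0.0, -0.021], [35.3, -11.8, 8.5, -0.0, -0.0, -0.021], [35.5, -11.0, 8.5, -0.0, -0.0, -0.021], [35.8, -10.3, 8.5, -0.0, -0.0, -0.021], [36.0, -9.5, 8.5, -0.0, -0.0, -0.02]]
[[36.1, -8.8, 8.5, -0.0, -0.0, -0.021], [36.3, -8.1, 8.5, -0.0, -0.0, -0.02], [36.5, -7.3, 8.5, -0.0, -0.0, -0.021], [36.6, -6.5, 8.5, -0.0, -0.0, -0.02], [36.7, -5.9, 8.6, -0.0, -0.0, -0.021]]
```

>>> apply_moves:
  rows:
    - [35.0,-12.5,8.5,0,0,-0.021]
    - [35.3,-11.8,8.5,0,0,-0.021]
    - [35.5,-11.0,8.5,0,0,-0.021]
    - [35.8,-10.3,8.5,0,0,-0.021]
    - [36.0,-9.5,8.5,0,0,-0.02]
  fingers: 60
  grip_force: 60

```text
time: 1.78
tool_pos: [294.0, -482.7, 162.5]
tcp_rot: [180.0, -0.0, 19.2]
ft_force: [0.4, 0.1, -0.8]
finger_gap: 59.7
grip_force: 0.0
```

>>> apply_moves:
  rows:
    - [36.1,-8.8,8.5,0,0,-0.021]
    - [36.3,-8.1,8.5,0,0,-0.02]
    - [36.5,-7.3,8.5,0,0,-0.021]
    - [36.6,-6.5,8.5,0,0,-0.02]
    - [36.7,-5.9,8.6,0,0,-0.021]

```text
time: 2.4
tool_pos: [450.3, -381.9, 119.8]
tcp_rot: [180.0, -0.0, 25.1]
ft_force: [0.7, 0.1, 0.9]
finger_gap: 60.4
grip_force: 0.0
```

```bash
cat > wr.py <<'E'
from plan import *
def wworld(uv,z):
    s=sense();c=cal('wrist');M=np.array(c['mount']);K=np.array(c['intrinsics'])
    q=cv2.undistortPoints(np.array(uv,float).reshape(-1,1,2),K,np.array(c['D'])).reshape(-1,2)
    R=Ro.from_euler('xyz',s['tcp_rot'],degrees=True).as_matrix()
    d=np.c_[q,np.ones(len(q))]@M[:3,:3].T@R.T; o=R@M[:3,3]+s['tool_pos']
    return o+d*((z-o[2])/d[:,2])[:,None]
E
python3 - <<'E'
from wr import *
plan((449.3,-382.6,5,25,5))
im,d=eyes.snapshot('wrist');save('w1.png',im)
r=models.cut_out('steel_head','wrist')
for x in r[:3]:
    m=np.asarray(x['pixels']);v,u=np.argwhere(m).mean(0)
    bx=cv2.minAreaRect(np.argwhere(m)[:,::-1].astype(np.float32))
    w=wworld(cv2.boxPoints(bx),26)
    print(x['confidence'],u,v,m.sum(),wworld([[u,v]],26)[0].round(1),w.round(1).tolist())
E
```

```text
t 2.4 pose [ 450.3 -381.9  119.8] [179.98  -0.    25.07] gap 60.4 f [0.7 0.1 0.9]
 max 23.0 0.1
[[-0.2, 0.0, 23.0, 0.0, -0.0, 0.0], [-0.3, 0.0, 23.0, 0.0, -0.0, 0.0], [-0.2, 0.1, 22.9, 0.0, -0.0, 0.0], [-0.3, 0.0, 23.0, 0.0, -0.0, 0.001], [-0.2, 0.1, 22.9, 0.0, -0.0, 0.0]]
0.9 323.19893522626444 227.35314995563442 5635 [ 454.8 -378.8   26. ] [[487.4, -348.7, 26.0], [498.4, -371.5, 26.0], [417.4, -411.6, 26.0], [405.4, -386.7, 26.0]]
0.87 458.6649180327869 69.81245901639345 7625 [ 573.3 -409.7   26. ] [[597.1, -373.1, 26.0], [614.4, -399.1, 26.0], [548.4, -449.8, 26.0], [530.1, -421.8, 26.0]]
0.59 477.33421212735755 291.80024335834514 4931 [ 458.5 -489.9   26. ] [[467.3, -443.2, 26.0], [489.7, -453.8, 26.0], [449.1, -541.7, 26.0], [423.9, -531.3, 26.0]]
```

View pics/w1.png

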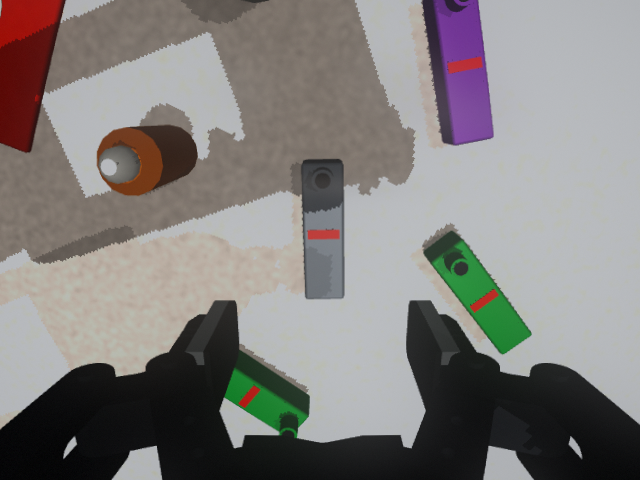

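The wrist picture shows the grey bar (323,228) lying centred between and parallel to the fingers, so I'll descend and grip.

>>> apply_moves:
  rows:
    - [0,0,30,0,0,0]
    - [0,0,30,0,0,0]
    - [0,0,25,0,0,0]
    - [0,0,20,0,0,0]
    - [0,0,10,0,0,0]

```text
time: 3.12
tool_pos: [448.6, -382.4, 3.8]
tcp_rot: [-179.9, 0.0, 25.0]
ft_force: [-1.1, -0.7, -0.2]
finger_gap: 59.6
grip_force: 0.0
```

>>> apply_moves:
  rows:
    - [0,0,0,0,0,0]
    - [0,0,0,0,0,0]
    - [0,0,0,0,0,0]
    - [0,0,0,0,0,0]
    - [0,0,0,0,0,0]
  fingers: 15

```text
time: 3.75
tool_pos: [449.4, -382.7, 5.3]
tcp_rot: [180.0, -0.0, 25.0]
ft_force: [-0.5, -0.6, 0.6]
finger_gap: 15.2
grip_force: 0.0
```

```bash
python3 -c "
from plan import *
plan((450,-382,130,25,4),(505,90.7,130,-2.7,11))"
```

```text
t 3.75 pose [ 449.4 -382.7    5.3] [ 1.7997e+02 -1.0000e-02  2.5030e+01] gap 15.2 f [-0.5 -0.6  0.6]
 max 31.2 0.1
 max 43.3 2.5
[[0.2, -0.1, -31.2, 0.0, -0.0, 0.0], [0.2, -0.1, -31.2, 0.0, -0.0, 0.0], [0.2, -0.1, -31.1, 0.0, -0.0, 0.0], [0.3, -0.0, -31.2, 0.0, -0.0, 0.001], [22.7, -36.8, -0.0, 0.0, -0.0, 0.044]]
[[21.0, -37.8, -0.0, 0.0, -0.0, 0.044], [19.3, -38.7, -0.0, 0.0, -0.0, 0.044], [17.6, -39.5, -0.0, 0.0, -0.0, 0.044], [15.9, -40.3, -0.0, 0.0, -0.0, 0.044], [14.1, -40.9, -0.0, 0.0, -0.0, 0.044]]
[[12.3, -41.5, -0.0, 0.0, -0.0, 0.044], [10.4, -42.0, -0.0, 0.0, -0.0, 0.044], [8.6, -42.4, -0.0, 0.0, -0.0, 0.044], [6.7, -42.7, -0.1, 0.0, -0.0, 0.043], [4.9, -43.0, -0.0, 0.0, -0.0, 0.044]]
```

The fingers closed to 15 mm with no force, so they missed the bar. I'll look before moving anything.

```bash
python3 - <<'E'
from plan import *
a,d=eyes.snapshot('wrist');b,_=eyes.snapshot('scene')
save('w2.png',np.hstack([cv2.resize(a,(400,300)),cv2.resize(b[160:310,60:260],(400,300),interpolation=cv2.INTER_CUBIC)]))
c=cal('wrist');print(np.array(c['mount']).round(2),np.array(c['intrinsics']).round(1))
E
```

```text
[[  -0.     -0.96   -0.28   69.75]
 [   1.     -0.     -0.      0.19]
 [  -0.     -0.28    0.96 -168.78]
 [   0.      0.      0.      1.  ]] [[430.    0.  322.2]
 [  0.  430.  241. ]
 [  0.    0.    1. ]]
```

View pics/w2.png

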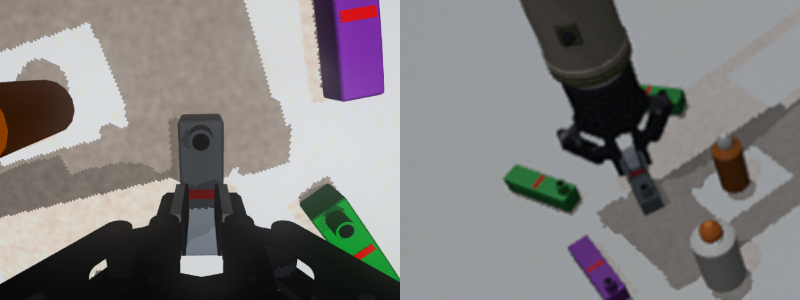

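The picture shows the fingers on either side of the bar, at the sight line (left half 202,195). I'll command full closing and read the gap again.

>>> apply_moves:
  rows:
    - [0,0,0,0,0,0]
    - [0,0,0,0,0,0]
    - [0,0,0,0,0,0]
    - [0,0,0,0,0,0]
    - [0,0,0,0,0,0]
  fingers: 5

```text
time: 4.47
tool_pos: [449.2, -382.6, 5.0]
tcp_rot: [180.0, -0.0, 25.0]
ft_force: [-0.2, -0.6, 0.4]
finger_gap: 5.0
grip_force: 0.0
```

```bash
python3 - <<'E'
from plan import *
s=sense();print(s['finger_gap'],s['grip_force'],s['tool_pos'])
a,d=eyes.snapshot('wrist')
save('w3.png',cv2.resize(a[200:480,200:440],(600,700))[:600])
E
```

```text
5.00864807382091 0.0 [ 449.2456958  -382.61039415    4.98936048]
```

View pics/w3.png

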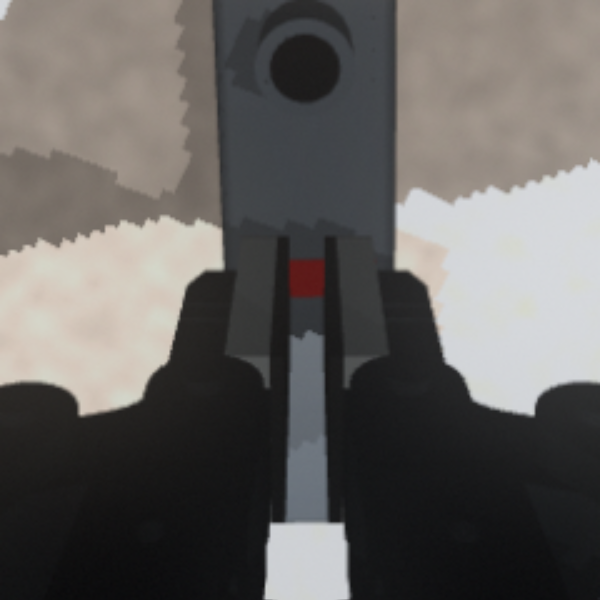

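The fingers have closed above the bar without touching it. I'll check the heights in the depth image.

```bash
python3 - <<'E'
from wr import *
a,d=eyes.snapshot('wrist');s=sense();c=cal('wrist');M=np.array(c['mount']);K=np.array(c['intrinsics'])
R=Ro.from_euler('xyz',s['tcp_rot'],degrees=True).as_matrix()
for n,(u,v) in dict(table=(420,300),table2=(150,240),bar=(322,270),bar2=(322,330),tipL=(305,310),tipR=(339,310),white=(322,420),stub=(322,227)).items():
    z=np.median(d[v-2:v+3,u-2:u+3]);q=cv2.undistortPoints(np.array([[[u,v]]],float),K,np.array(c['D'])).ravel()
    P=M[:3,:3]@np.array([q[0]*z,q[1]*z,z])+M[:3,3]
    print(n,round(float(z),1),'tool',P.round(1),'world',(R@P+s['tool_pos']).round(1))
ct=cal('top')
b,e=eyes.snapshot('top'); print(e.shape)
q=s['joint_pos'];print(q)
E
```

```text
table 188.6 tool [-7.4 43.2  5.3] world [ 4.608e+02 -4.249e+02 -3.000e-01]
table2 180.9 tool [ 20.3 -73.2   5.2] world [ 4.367e+02 -3.076e+02 -2.000e-01]
bar 156.9 tool [ 16.2   0.1 -20.9] world [ 464.  -375.8   25.9]
bar2 163.3 tool [ -7.9   0.  -21.2] world [ 442.  -386.    26.2]
tipL 137.0 tool [ 10.8  -5.4 -43.2] world [ 456.7 -373.2   48.2]
tipR 137.3 tool [ 10.6   5.5 -42.9] world [ 461.2 -383.1   47.9]
white 205.9 tool [-70.6  -0.1   5.1] world [ 3.852e+02 -4.124e+02 -1.000e-01]
stub 137.2 tool [ 36.1   0.1 -35.6] world [ 482.  -367.4   40.6]
(480, 640)
[-4.53979686e+01  1.64202332e+01  9.69601957e+01  1.60914062e-03
  6.66216403e+01  1.95754691e+01]
```

```bash
python3 - <<'E'
from wr import *
a,d=eyes.snapshot('wrist');s=sense();c=cal('wrist');M=np.array(c['mount']);K=np.array(c['intrinsics'])
for u in(304,312,334,342):
  for v in range(284,340,5):
    z=d[v,u];q=cv2.undistortPoints(np.array([[[u,v]]],float),K,np.array(c['D'])).ravel()
    P=M[:3,:3]@np.array([q[0]*z,q[1]*z,z])+M[:3,3]; print(u,v,a[v,u],P.round(1))
E
```

```text
304 284 [66 69 73] [ 10.7  -6.6 -20.7]
304 289 [59 62 65] [  8.9  -6.6 -21.2]
304 294 [53 55 56] [ 11.   -6.2 -30.7]
304 299 [58 58 59] [ 11.   -6.  -35.1]
304 304 [57 59 58] [ 10.9  -5.9 -39. ]
304 309 [59 60 59] [ 11.   -5.7 -42.9]
304 314 [59 59 59] [ 11.   -5.5 -46.7]
304 319 [58 58 58] [ 10.8  -5.4 -49.7]
304 324 [55 56 55] [ 10.8  -5.3 -53. ]
304 329 [56 56 55] [ 10.4  -5.2 -55.4]
304 334 [54 55 54] [ 10.9  -5.  -59.4]
304 339 [54 54 54] [ 11.   -4.9 -62.4]
312 284 [66 68 73] [ 10.7  -3.6 -20.8]
312 289 [65 69 73] [  8.5  -3.7 -20.3]
312 294 [43 44 45] [ 10.8  -3.4 -30.2]
312 299 [29 30 29] [ 10.8  -3.3 -34.6]
312 304 [29 28 28] [ 10.8  -3.2 -38.6]
312 309 [31 30 28] [ 10.5  -3.2 -41.8]
312 314 [29 28 27] [ 10.8  -3.1 -46.3]
312 319 [29 28 28] [ 11.4  -3.  -50.9]
312 324 [29 28 28] [ 10.1  -2.9 -51.7]
312 329 [29 28 27] [ 10.4  -2.9 -55.3]
312 334 [27 25 26] [ 10.6  -2.8 -58.8]
312 339 [26 25 25] [ 10.8  -2.7 -62.1]
334 284 [65 69 73] [ 10.9   4.5 -21.2]
334 289 [60 63 66] [  8.3   4.5 -19.8]
334 294 [47 47 49] [ 11.1   4.2 -31.1]
334 299 [41 40 40] [ 10.3   4.1 -33.5]
334 304 [35 35 35] [ 10.8   4.  -38.6]
334 309 [32 30 31] [ 10.7   3.9 -42.5]
334 314 [31 30 29] [ 11.1   3.8 -46.8]
334 319 [28 28 28] [ 10.1   3.8 -48.3]
334 324 [27 27 27] [ 10.5   3.7 -52.4]
334 329 [29 28 28] [ 10.9   3.5 -56.3]
334 334 [28 27 28] [ 10.3   3.5 -58.2]
334 339 [26 26 26] [ 10.5   3.4 -61.5]
342 284 [67 70 75] [ 10.7   7.4 -20.7]
342 289 [66 69 74] [  9.2   7.4 -21.9]
342 294 [59 62 64] [ 10.7   7.  -30.2]
342 299 [60 61 61] [ 10.5   6.8 -34.1]
342 304 [58 60 60] [ 11.    6.6 -39.2]
342 309 [58 59 59] [ 10.5   6.5 -41.9]
342 314 [56 58 59] [ 10.6   6.3 -45.8]
342 319 [57 59 59] [ 10.9   6.1 -49.9]
342 324 [55 56 56] [ 10.4   6.1 -52.3]
342 329 [53 56 55] [ 10.8   5.9 -56.2]
342 334 [54 55 55] [ 11.2   5.7 -59.9]
342 339 [53 53 54] [ 10.5   5.6 -61.5]
```

The depth image shows the finger ends are about 30 mm short of the reported TCP (tool z ≈ −30), while the table and bar heights agree with the pose. So every grasp has to go 30 mm lower in reported z. I'll open, descend to about z = −22 and grip again.

>>> apply_moves:
  rows:
    - [0,0,0,0,0,0]
    - [0,0,0,0,0,0]
    - [0,0,0,0,0,0]
    - [0,0,0,0,0,0]
    - [0,0,0,0,0,0]
  fingers: 60

```text
time: 5.3
tool_pos: [449.2, -382.6, 5.0]
tcp_rot: [-180.0, -0.0, 25.0]
ft_force: [0.8, 0.1, -0.0]
finger_gap: 60.0
grip_force: 0.0
```

>>> apply_moves:
  rows:
    - [0,0,8,0,0,0]
    - [0,0,8,0,0,0]
    - [0,0,6,0,0,0]
    - [0,0,4,0,0,0]
    - [0,0,0,0,0,0]

```text
time: 5.92
tool_pos: [448.9, -382.3, -21.6]
tcp_rot: [-179.9, 0.0, 25.0]
ft_force: [-0.3, 0.1, 0.2]
finger_gap: 60.2
grip_force: 0.0
```

>>> apply_moves:
  rows:
    - [0,0,0,0,0,0]
    - [0,0,0,0,0,0]
    - [0,0,0,0,0,0]
    - [0,0,0,0,0,0]
    - [0,0,0,0,0,0]
  fingers: 15

```text
time: 6.55
tool_pos: [449.7, -383.1, -20.3]
tcp_rot: [179.9, -0.0, 25.0]
ft_force: [-0.0, 0.7, 6.2]
finger_gap: 24.6
grip_force: 60.6
```

```bash
python3 -c "
from plan import *
plan((450,-382,110,25,4),(505,90.7,110,-2.7,11))"
```

```text
t 6.55 pose [ 449.7 -383.1  -20.3] [ 1.7993e+02 -2.0000e-02  2.5030e+01] gap 24.6 f [-0.   0.7  6.2]
 max 32.6 0.1
 max 43.3 2.5
[[0.2, -0.2, -32.6, 0.0, -0.0, 0.0], [0.2, -0.2, -32.6, 0.0, -0.0, 0.0], [0.2, -0.1, -32.6, 0.001, -0.0, 0.0], [0.2, -0.2, -32.5, 0.0, -0.0, 0.0], [22.7, -36.8, -0.0, 0.0, -0.0, 0.044]]
[[21.1, -37.8, -0.0, 0.0, -0.0, 0.044], [19.4, -38.7, -0.0, 0.0, -0.0, 0.044], [17.7, -39.5, -0.0, 0.0, -0.0, 0.044], [15.9, -40.2, -0.0, 0.0, -0.0, 0.044], [14.1, -40.9, -0.0, 0.0, -0.0, 0.044]]
[[12.3, -41.5, -0.0, 0.0, -0.0, 0.044], [10.5, -42.0, -0.0, 0.0, -0.0, 0.044], [8.6, -42.4, -0.0, 0.0, -0.0, 0.044], [6.7, -42.7, -0.0, 0.0, -0.0, 0.044], [4.9, -42.9, -0.0, 0.0, -0.0, 0.044]]
```

>>> apply_moves:
  rows:
    - [0,0,-32.6,0,0,0]
    - [0,0,-32.6,0,0,0]
    - [0,0,-32.6,0,0,0]
    - [0,0,-32.5,0,0,0]
    - [22.7,-36.8,0,0,0,0.044]

```text
time: 7.18
tool_pos: [455.3, -342.5, 112.4]
tcp_rot: [179.7, -0.1, 22.3]
ft_force: [0.9, 1.2, -4.1]
finger_gap: 24.7
grip_force: 60.0
```

>>> apply_moves:
  rows:
    - [21.1,-37.8,0,0,0,0.044]
    - [19.4,-38.7,0,0,0,0.044]
    - [17.7,-39.5,0,0,0,0.044]
    - [15.9,-40.2,0,0,0,0.044]
    - [14.1,-40.9,0,0,0,0.044]

```text
time: 7.8
tool_pos: [478.3, -123.0, 108.2]
tcp_rot: [-179.9, 0.1, 9.8]
ft_force: [0.1, -0.9, -2.7]
finger_gap: 24.4
grip_force: 60.0
```

>>> apply_moves:
  rows:
    - [12.3,-41.5,0,0,0,0.044]
    - [10.5,-42,0,0,0,0.044]
    - [8.6,-42.4,0,0,0,0.044]
    - [6.7,-42.7,0,0,0,0.044]
    - [4.9,-42.9,0,0,0,0.044]

```text
time: 8.43
tool_pos: [503.2, 91.4, 108.2]
tcp_rot: [180.0, 0.1, -2.8]
ft_force: [1.1, 0.5, -2.4]
finger_gap: 24.9
grip_force: 60.0
```

```bash
python3 - <<'E'
from wr import *
plan((505,90.7,10,-2.7,5))
a,d=eyes.snapshot('wrist');save('w4.png',a)
E
```

```text
t 8.43 pose [503.2  91.4 108.2] [ 1.7998e+02  1.2000e-01 -2.7900e+00] gap 24.9 f [ 1.1  0.5 -2.4]
 max 19.7 0.1
[[0.4, 0.1, 19.6, 0.0, 0.0, -0.0], [0.4, 0.1, 19.6, 0.0, 0.001, -0.0], [0.4, 0.1, 19.7, 0.0, 0.0, -0.001], [0.4, 0.1, 19.6, 0.0, 0.001, -0.0], [0.3, 0.2, 19.7, 0.0, 0.0, -0.001]]
```

View pics/w4.png

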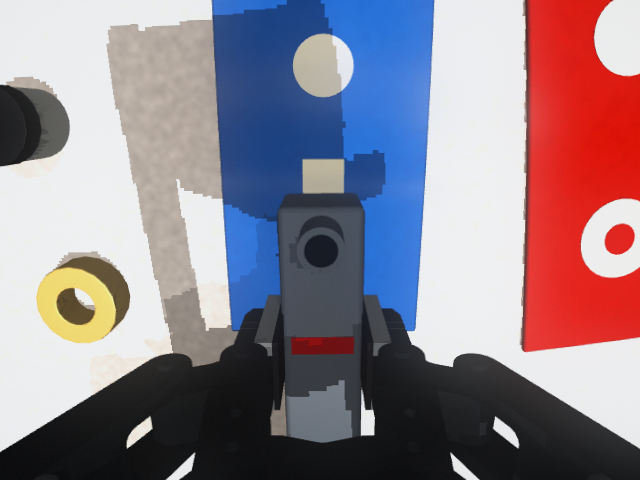

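The held bar is level, with its sight line at (322,345). The cream outline shows beyond it, with its far edge at (323,159). I'll compare the two.

```bash
python3 - <<'E'
from wr import *
a,d=eyes.snapshot('wrist');s=sense();print(np.array(s['tool_pos']).round(1))
hsv=cv2.cvtColor(a,cv2.COLOR_RGB2HSV)
m=(a[...,0].astype(int)>a[...,1]*2.0)&(a[...,0]>50);m[:,:280]=0;m[:,365:]=0;m[:330]=0;m[362:]=0
v,u=np.argwhere(m).mean(0);print('line',u,v,m.sum())
L=wworld([[u,v]],s['tool_pos'][2]+46.6)[0];print('bar mid',L.round(1))
col=hsv[140:175,312:335,1].mean(1);print(col.round().astype(int))
e=wworld([[323,158.5],[303,175],[344,175]],6);print('far edge',e.round(1))
th=np.radians(-2.7);print('outline mid by wrist',(e[0,:2]-45*np.array([np.cos(th),np.sin(th)])).round(1))
# amber disc by wrist
c=((hsv[...,1]<90)&(hsv[...,2]>120)).astype(np.uint8);c[:,:285]=0;c[:,360:]=0;c[:25]=0;c[105:]=0
v,u=np.argwhere(c).mean(0);print('disc',u,v,c.sum(),wworld([[u,v]],6)[0].round(1))
E
```

```text
[503.3  93.8 108.3]
line 321.71794871794873 345.1941391941392 1092
bar mid [503.5  93.6 154.9]
[191 192 192 192 193 192 193 193 193 193 193 193 193 193 194 194 193 194
 131   9  44  44  44  44  43  43  43  43  43  42  42  41  41  40  40]
far edge [[548.5  91.1   6. ]
 [538.8 104.1   6. ]
 [537.6  78.4   6. ]]
outline mid by wrist [503.6  93.2]
disc 330.84315684315686 64.97335997335998 3003 [603.5  83.9   6. ]
```

```bash
python3 - <<'E'
from wr import *
for i in range(3):
    s=sense();print(np.array(s['tool_pos']).round(1),np.round(s['tcp_rot'],2),np.round(s['qd'],2),s['time'])
    eyes.snapshot('wrist')
E
```

```text
[503.3  93.8 108.3] [-1.7992e+02  1.1000e-01 -2.5600e+00] [-3.45 -0.84  0.92 -2.24  0.42 -5.8 ] 8.525
[503.2  91.8 108.2] [ 1.80e+02  1.30e-01 -2.51e+00] [-2.67 -0.56  0.58 -1.11  0.16 -2.06] 8.575
[503.2  90.6 108.2] [ 1.7997e+02  1.2000e-01 -2.5600e+00] [-1.92 -0.36  0.19 -0.34  0.13 -0.47] 8.625
```

The arm was still settling, so I'll repeat the comparison at rest.

```bash
python3 - <<'E'
from wr import *
for i in range(2): eyes.snapshot('wrist')
s=sense();print(np.array(s['tool_pos']).round(1),np.round(s['tcp_rot'],2),np.round(s['qd'],2))
a,d=eyes.snapshot('wrist')
hsv=cv2.cvtColor(a,cv2.COLOR_RGB2HSV)
m=(a[...,0].astype(int)>a[...,1]*2.0)&(a[...,0]>50);m[:,:280]=0;m[:,365:]=0;m[:330]=0;m[362:]=0
v,u=np.argwhere(m).mean(0);cam=cal('wrist')
# evaluate with pose s
import wr
_s=s; wr.sense=lambda:_s
print('bar mid',wworld([[u,v]],s['tool_pos'][2]+46.6)[0].round(1))
c=((hsv[...,1]<90)&(hsv[...,2]>100)).astype(np.uint8);c[:,:285]=0;c[:,365:]=0;c[230:]=0
k,l,st,ce=cv2.connectedComponentsWithStats(c)
for i in range(1,k):
    if st[i,4]>200:
        x,y,w,h=st[i,:4];print(st[i],ce[i].round(1),'c',wworld([ce[i]],6)[0].round(1),'box',wworld([[x,y+h/2],[x+w,y+h/2],[x+w/2,y]],6).round(1).tolist())
E
```

```text
[503.7  89.1 108.7] [ 1.7997e+02  6.0000e-02 -2.7400e+00] [-0.41 -0.25 -0.2   0.03 -0.06  0.34]
bar mid [504.   89.  155.3]
[ 289   35   61   64 3045] [319.   66.4] c [603.6  85.8   6. ] box [[604.2, 103.6, 6.0], [602.4, 67.4, 6.0], [621.2, 84.6, 6.0]]
[ 298  160   43   34 1400] [319.1 176.2] c [538.1  89.    6. ] box [[538.3, 102.4, 6.0], [536.9, 75.3, 6.0], [548.2, 88.3, 6.0]]
```

>>> apply_moves:
  rows:
    - [0.5,-1.5,30,0,0,0]
    - [0,0,35,0,0,0]
    - [0,0,30,0,0,0]
    - [0,0,18,0,0,0]
    - [0,0,6,0,0,0]

```text
time: 9.45
tool_pos: [504.1, 90.9, -10.7]
tcp_rot: [180.0, 0.1, -2.8]
ft_force: [-0.4, -0.0, -2.1]
finger_gap: 24.9
grip_force: 60.0
```

>>> apply_moves:
  rows:
    - [0,0,2,0,0,0]
    - [0,0,1,0,0,0]
    - [0,0,0,0,0,0]
    - [0,0,0,0,0,0]
    - [0,0,0,0,0,0]

```text
time: 10.07
tool_pos: [505.0, 91.6, -12.5]
tcp_rot: [-180.0, -0.0, -2.7]
ft_force: [0.1, 0.0, -3.1]
finger_gap: 24.7
grip_force: 60.0
```

```bash
python3 -c "
from plan import *
plan()"
```

```text
t 10.07 pose [505.   91.6 -12.5] [-1.8e+02 -2.0e-02 -2.7e+00] gap 24.7 f [ 0.1  0.  -3.1]
```

>>> apply_moves:
  rows:
    - [0,-0.5,1,0,0,0]
    - [0,0,1,0,0,0]
    - [0,0,0.5,0,0,0]
    - [0,0,0,0,0,0]
    - [0,0,0,0,0,0]

```text
time: 10.7
tool_pos: [504.9, 92.1, -14.4]
tcp_rot: [180.0, 0.0, -2.7]
ft_force: [-6.5, -0.6, 7.0]
finger_gap: 24.3
grip_force: 61.5
```

>>> apply_moves:
  rows:
    - [0,0,0,0,0,0]
    - [0,0,0,0,0,0]
    - [0,0,0,0,0,0]
    - [0,0,0,0,0,0]
    - [0,0,0,0,0,0]
  fingers: 60

```text
time: 11.32
tool_pos: [504.9, 92.0, -15.2]
tcp_rot: [180.0, 0.0, -2.7]
ft_force: [0.7, 0.7, -0.7]
finger_gap: 59.7
grip_force: 0.0
```

```bash
python3 -c "
from plan import *
plan((505,91,110,-2.7,5),(450.8,-270.3,110,-2.7,10))"
```

```text
t 11.32 pose [504.9  92.  -15.2] [180.     0.    -2.71] gap 59.7 f [ 0.7  0.7 -0.7]
 max 25.1 0.0
 max 36.6 0.0
[[0.0, 0.2, -25.0, 0.0, 0.0, -0.0], [0.0, 0.2, -25.1, 0.0, 0.0, -0.0], [0.1, 0.2, -25.0, 0.0, 0.0, -0.0], [0.0, 0.2, -25.1, 0.0, 0.0, -0.0], [0.1, 0.2, -25.0, 0.0, 0.0, -0.0]]
[[-3.7, 36.3, -0.0, 0.0, 0.0, -0.0], [-3.7, 36.4, -0.0, 0.0, 0.0, -0.0], [-3.7, 36.3, -0.0, 0.0, 0.0, -0.0], [-3.7, 36.4, -0.0, 0.0, 0.0, -0.0], [-3.7, 36.3, -0.0, 0.0, 0.0, -0.0]]
[[-3.7, 36.4, -0.0, 0.0, 0.0, -0.0], [-3.7, 36.3, -0.0, 0.0, 0.0, -0.0], [-3.7, 36.4, -0.0, 0.0, 0.0, -0.0], [-3.7, 36.3, -0.0, 0.0, 0.0, -0.0], [-3.8, 36.4, -0.0, 0.0, 0.0, -0.0]]
```

>>> apply_moves:
  rows:
    - [0,0,-25,0,0,0]
    - [0,0,-25,0,0,0]
    - [0,0,-25,0,0,0]
    - [0,0,-25,0,0,0]
    - [0,1,-25,0,0,0]

```text
time: 11.95
tool_pos: [504.7, 91.1, 110.6]
tcp_rot: [-180.0, -0.0, -2.7]
ft_force: [-0.3, -0.3, 0.0]
finger_gap: 60.2
grip_force: 0.0
```

>>> apply_moves:
  rows:
    - [-3.7,36.3,0,0,0,0]
    - [-3.7,36.3,0,0,0,0]
    - [-3.7,36.3,0,0,0,0]
    - [-3.7,36.3,0,0,0,0]
    - [-3.7,36.3,0,0,0,0]

```text
time: 12.58
tool_pos: [477.5, -90.5, 109.8]
tcp_rot: [-180.0, -0.0, -2.7]
ft_force: [-0.3, -1.0, 0.3]
finger_gap: 60.1
grip_force: 0.0
```

>>> apply_moves:
  rows:
    - [-3.7,36.3,0,0,0,0]
    - [-3.7,36.3,0,0,0,0]
    - [-3.7,36.3,0,0,0,0]
    - [-3.7,36.3,0,0,0,0]
    - [-3.7,36.3,0,0,0,0]

```text
time: 13.2
tool_pos: [450.4, -271.0, 109.8]
tcp_rot: [-180.0, -0.0, -2.7]
ft_force: [0.4, 0.0, -0.2]
finger_gap: 60.1
grip_force: 0.0
```

```bash
python3 - <<'E'
from fit import *
from plan import plan
im={n:eyes.snapshot(n)[0] for n in C}
save('c2.png',np.hstack([cv2.resize(im['top'][140:270,220:390],(400,306),interpolation=cv2.INTER_CUBIC),cv2.resize(im['scene'][220:350,250:430],(400,306),interpolation=cv2.INTER_CUBIC)]))
M=masks('steel_head',[505,91]);print(list(M))
for sub in [{n:M[n]} for n in M]: print(list(sub),fit('steel_head',[505,91,-.047],sub))
plan((450.8,-270.3,0,-2.7,5))
E
```

```text
['top', 'scene']
['top'] (array([ 5.05341560e+02,  9.40134884e+01, -3.59069399e-02]), np.float64(0.05790403325070617))
['scene'] (array([ 4.98975000e+02,  9.31784121e+01, -6.18395746e-02]), np.float64(0.08023157098511013))
t 13.4 pose [ 450.4 -270.1  109.6] [-1.7997e+02  1.0000e-02 -2.8000e+00] gap 60.1 f [-0.6  0.4 -0.3]
 max 22.0 0.1
[[0.1, 0.0, 21.9, -0.0, 0.0, -0.0], [0.1, 0.1, 21.9, -0.0, 0.0, -0.0], [0.1, 0.0, 21.9, -0.0, 0.0, -0.001], [0.1, 0.1, 22.0, -0.0, 0.0, -0.0], [0.0, 0.0, 21.9, -0.0, 0.0, -0.001]]
```

View pics/c2.png

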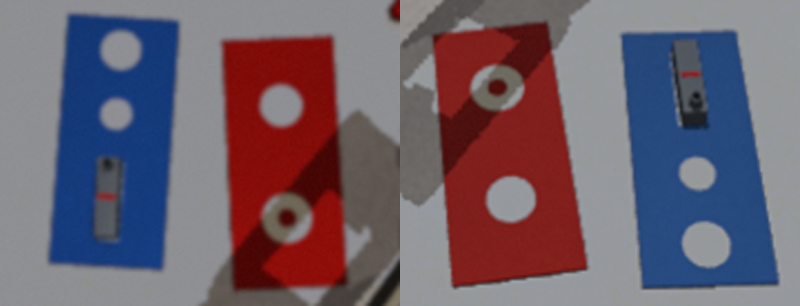

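The head lies on its outline, with only a thin cream sliver on its −y side (about 2 mm). I'll recheck that from near while placing the bottle. Amber bottle next.

>>> apply_moves:
  rows:
    - [0,0,28,0,0,0]
    - [0,0,28,0,0,0]
    - [0,0,26,0,0,0]
    - [0,0,18,0,0,0]
    - [0,0,10,0,0,0]

```text
time: 14.02
tool_pos: [450.5, -268.9, -1.2]
tcp_rot: [-180.0, 0.1, -2.7]
ft_force: [0.2, 0.6, -0.4]
finger_gap: 60.0
grip_force: 0.0
```

>>> apply_moves:
  rows:
    - [0,0,0,0,0,0]
    - [0,0,0,0,0,0]
    - [0,0,0,0,0,0]
    - [0,0,0,0,0,0]
    - [0,0,0,0,0,0]
  fingers: 28
  grip_force: 35

```text
time: 14.65
tool_pos: [451.0, -270.1, 0.3]
tcp_rot: [180.0, -0.0, -2.7]
ft_force: [-0.4, -0.2, 2.7]
finger_gap: 35.6
grip_force: 35.1
```

```bash
python3 -c "
from plan import *
plan((450.8,-270.3,110,-2.7,4),(604.1,86.2,110,-2.7,11))"
```

```text
t 14.65 pose [ 4.510e+02 -2.701e+02  3.000e-01] [ 1.7997e+02 -4.0000e-02 -2.7100e+00] gap 35.6 f [-0.4 -0.2  2.7]
 max 27.5 0.1
 max 35.3 0.0
[[-0.0, 0.1, -27.4, 0.0, -0.0, -0.0], [-0.0, 0.1, -27.4, 0.0, -0.0, -0.0], [-0.1, 0.0, -27.5, 0.0, -0.0, -0.0], [-0.0, 0.1, -27.4, 0.0, -0.001, -0.0], [12.4, -33.0, -0.0, 0.0, 0.0, -0.0]]
[[12.4, -33.0, -0.0, 0.0, 0.0, -0.0], [12.4, -33.0, -0.0, 0.0, 0.0, -0.0], [12.4, -33.0, -0.0, 0.0, 0.0, -0.0], [12.4, -33.1, -0.0, 0.0, 0.0, -0.0], [12.4, -33.0, -0.0, 0.0, 0.0, -0.0]]
[[12.4, -33.1, -0.0, 0.0, 0.0, -0.0], [12.4, -33.0, -0.1, 0.0, 0.0, -0.0], [12.3, -33.1, -0.0, 0.0, 0.0, -0.0], [12.4, -33.0, -0.1, 0.0, 0.0, -0.0], [12.3, -33.1, -0.0, 0.0, 0.0, -0.0]]
```

>>> apply_moves:
  rows:
    - [0,0,-27.4,0,0,0]
    - [0,0,-27.4,0,0,0]
    - [0,0,-27.4,0,0,0]
    - [0,0,-27.4,0,0,0]
    - [12.4,-33,0,0,0,0]

```text
time: 15.28
tool_pos: [466.1, -239.8, 112.6]
tcp_rot: [179.8, -0.3, -2.9]
ft_force: [1.2, 1.0, -1.0]
finger_gap: 35.0
grip_force: 35.2
```

>>> apply_moves:
  rows:
    - [12.4,-33,0,0,0,0]
    - [12.4,-33,0,0,0,0]
    - [12.4,-33,0,0,0,0]
    - [12.4,-33,0,0,0,0]
    - [12.4,-33,0,0,0,0]

```text
time: 15.9
tool_pos: [534.6, -74.5, 109.4]
tcp_rot: [180.0, 0.0, -2.7]
ft_force: [0.3, 0.4, -0.6]
finger_gap: 35.2
grip_force: 35.2
```

>>> apply_moves:
  rows:
    - [12.4,-33,0,0,0,0]
    - [12.4,-33,0,0,0,0]
    - [12.4,-33,0,0,0,0]
    - [12.4,-33,0,0,0,0]
    - [12.3,-33.2,0,0,0,0]

```text
time: 16.52
tool_pos: [604.2, 87.6, 109.2]
tcp_rot: [180.0, 0.0, -2.7]
ft_force: [-0.1, -0.4, 0.0]
finger_gap: 35.2
grip_force: 35.2
```

>>> apply_moves:
  rows:
    - [0,0,30,0,0,0]
    - [0,0,25,0,0,0]
    - [0,0,20,0,0,0]
    - [0,0,0,0,0,0]
    - [0,0,0,0,0,0]

```text
time: 17.15
tool_pos: [604.7, 86.4, 35.4]
tcp_rot: [-180.0, -0.1, -2.7]
ft_force: [0.2, 0.4, -1.7]
finger_gap: 35.0
grip_force: 35.2
```

```bash
python3 - <<'E'
from fit import *
from plan import plan
im={n:eyes.snapshot(n)[0] for n in C}
eyes.snapshot('wrist')
plan((604.1,86.2,7,-2.7,5))
E
```

```text
t 17.3 pose [605.2  86.5  36. ] [-1.7998e+02 -1.4000e-01 -2.7200e+00] gap 35.1 f [ 0.2 -0.5 -1.3]
 max 5.8 0.1
[[-0.2, 0.1, 5.8, -0.0, -0.0, -0.0], [-0.2, 0.1, 5.8, -0.0, -0.001, -0.0], [-0.2, 0.1, 5.8, -0.0, -0.0, -0.0], [-0.3, 0.0, 5.8, -0.0, -0.001, -0.0], [-0.2, 0.1, 5.8, -0.0, -0.0, -0.0]]
```

>>> apply_moves:
  rows:
    - [-0.4,0,12,0,0,0]
    - [0,0,9,0,0,0]
    - [0,0,5,0,0,0]
    - [0,0,2,0,0,0]
    - [0,0,1,0,0,0]

```text
time: 17.92
tool_pos: [603.7, 86.6, 6.3]
tcp_rot: [180.0, 0.0, -2.7]
ft_force: [-7.6, -0.8, 13.7]
finger_gap: 35.4
grip_force: 36.3
```

>>> apply_moves:
  rows:
    - [0,0,0.5,0,0,0]
    - [0,0,0.5,0,0,0]
    - [0,0,0,0,0,0]
    - [0,0,0,0,0,0]
    - [0,0,0,0,0,0]

```text
time: 18.55
tool_pos: [604.0, 86.6, 6.3]
tcp_rot: [180.0, -0.0, -2.7]
ft_force: [-7.8, -0.7, 14.8]
finger_gap: 35.1
grip_force: 36.4
```

Contact made. I'll release gently, then raise.

>>> apply_moves:
  rows:
    - [0,0,-1,0,0,0]
    - [0,0,0,0,0,0]
    - [0,0,0,0,0,0]
    - [0,0,0,0,0,0]
    - [0,0,0,0,0,0]

```text
time: 19.18
tool_pos: [604.2, 86.6, 6.3]
tcp_rot: [-180.0, -0.1, -2.7]
ft_force: [-3.8, 0.1, 7.9]
finger_gap: 35.2
grip_force: 35.9
```

>>> apply_moves:
  rows:
    - [0,0,0,0,0,0]
    - [0,0,0,0,0,0]
    - [0,0,0,0,0,0]
    - [0,0,0,0,0,0]
    - [0,0,0,0,0,0]
  fingers: 66

```text
time: 19.8
tool_pos: [603.6, 86.6, 5.3]
tcp_rot: [-180.0, 0.0, -2.7]
ft_force: [1.0, -0.0, 0.4]
finger_gap: 66.0
grip_force: 0.0
```

>>> apply_moves:
  rows:
    - [0,0,-26,0,0,0]
    - [0,0,-26,0,0,0]
    - [0,0,-26,0,0,0]
    - [0,0,-26,0,0,0]
    - [0,0,-6,0,0,0]

```text
time: 20.42
tool_pos: [605.1, 86.7, 117.7]
tcp_rot: [-180.0, -0.2, -2.7]
ft_force: [0.2, -0.2, -0.2]
finger_gap: 66.0
grip_force: 0.0
```

```bash
python3 - <<'E'
from wr import *
for i in range(3): eyes.snapshot('wrist')
plan((581.4,271.3,115,-2.7,5))
a,_=eyes.snapshot('wrist');save('w5.png',a)
E
```

```text
t 20.57 pose [603.3  86.5 114.7] [ 1.80e+02  3.00e-02 -2.71e+00] gap 66.4 f [-0.   0.1  0.6]
 max 37.2 0.1
[[-6.1, -36.7, -0.1, 0.0, 0.0, -0.0], [-6.1, -36.7, -0.1, 0.0, 0.0, -0.0], [-6.1, -36.7, -0.0, 0.0, 0.0, -0.0], [-6.1, -36.7, -0.1, 0.0, 0.0, -0.0], [-6.2, -36.7, -0.0, 0.0, 0.001, -0.0]]
```

View pics/w5.png

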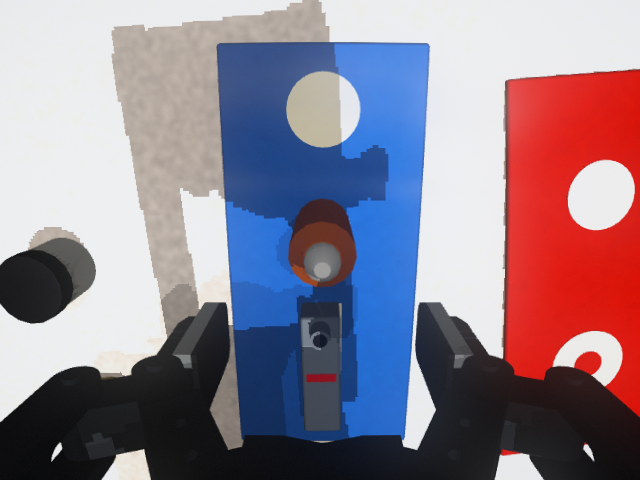

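The bottle stands on its disc (322,245). The head is a hair off to the left, with a cream sliver near (341,320). I'll quantify that.

```bash
python3 - <<'E'
from wr import *
a,_=eyes.snapshot('wrist');s=sense();print(np.array(s['tool_pos']).round(1))
print('head line',wworld([[320.8,378]],32)[0].round(1))
print('head edges L/R at row 400',wworld([[304,400],[339.5,400]],32).round(1).tolist())
hsv=cv2.cvtColor(a,cv2.COLOR_RGB2HSV)
c=((hsv[...,1]<90)&(hsv[...,2]>100)).astype(np.uint8);c[:,:270]=0;c[:,375:]=0;c[160:]=0;c[:60]=0
v,u=np.argwhere(c).mean(0);print('tub disc',wworld([[u,v]],6)[0].round(1))
print('bottle tip',wworld([[322,270]],94)[0].round(1))
# tub top ellipse
m=(a.max(2)<45);m[:,120:]=0;m[:240]=0;m[330:]=0
v,u=np.argwhere(m).mean(0);print('lid px',u,v,m.sum(),wworld([[u,v]],43)[0].round(1), wworld([[35,286]],45)[0].round(1))
E
```

```text
[602.6  86.5 113.7]
head line [504.4  91.9  32. ]
head edges L/R at row 400 [[487.3, 104.4, 32.0], [486.1, 80.0, 32.0]]
tub disc [678.5  82.2   6. ]
bottle tip [604.3  86.2  94. ]
lid px 33.605872523275245 285.4755311530198 4189 [583.5 266.7  43. ] [583.9 264.4  45. ]
```

>>> apply_moves:
  rows:
    - [-6,-36.8,0,0,0,0]
    - [-6,-36.8,0,0,0,0]
    - [-6,-36.8,0,0,0,0]
    - [-6,-36.8,0,0,0,0]
    - [-6,-36.8,0,0,0,0]
  fingers: 78

```text
time: 21.3
tool_pos: [581.2, 272.7, 113.7]
tcp_rot: [179.9, 0.1, -2.7]
ft_force: [0.3, 0.2, -0.0]
finger_gap: 77.7
grip_force: 0.0
```

>>> apply_moves:
  rows:
    - [0,0,30,0,0,0]
    - [0,0,0,0,0,0]
    - [0,0,0,0,0,0]
    - [0,0,0,0,0,0]
    - [0,0,0,0,0,0]

```text
time: 21.92
tool_pos: [583.1, 271.6, 86.5]
tcp_rot: [-180.0, -0.1, -2.7]
ft_force: [0.1, -0.8, 0.4]
finger_gap: 78.1
grip_force: 0.0
```

```bash
python3 - <<'E'
from wr import *
plan((581.4,271.3,-12,-2.7,5))
a,_=eyes.snapshot('wrist');save('w6.png',cv2.resize(a,(480,360)))
m=(a.max(2)<45).astype(np.uint8);m[:150]=0
k,l,st,ce=cv2.connectedComponentsWithStats(m)
for i in range(1,k):
    if st[i,4]>1500: print(st[i],ce[i].round(1),wworld([ce[i]],45)[0].round(1))
E
```

```text
t 21.93 pose [583.1 271.6  86.5] [-1.7996e+02 -9.0000e-02 -2.7400e+00] gap 78.1 f [ 0.1 -0.8  0.4]
 max 19.7 0.1
[[-0.4, 0.1, 19.7, -0.0, -0.0, -0.0], [-0.4, 0.1, 19.7, -0.0, -0.0, -0.0], [-0.3, 0.1, 19.7, -0.0, -0.001, -0.0], [-0.3, 0.1, 19.7, -0.0, -0.0, -0.0], [-0.4, 0.1, 19.7, -0.001, -0.001, -0.001]]
[ 597  162   43   66 2064] [621.1 193.5] [610.3 116.5  45. ]
[  85  186  112  149 6984] [140.3 257.8] [588.1 366.1  45. ]
[ 281  214   81   52 2554] [317.9 237.6] [594.4 273.   45. ]
[    0   277   640   203 55592] [331.2 420.9] [482.6 271.   45. ]
```

View pics/w6.png

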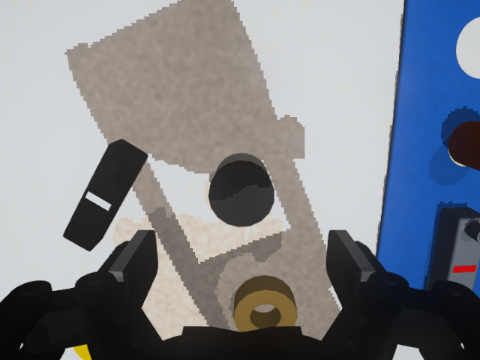

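The lid's centre is at (241,192), midway between the fingers. The black head (105,195) stays clear of the left finger. I'll descend and grip.

>>> apply_moves:
  rows:
    - [0,0,27,0,0,0]
    - [0,0,27,0,0,0]
    - [0,0,24,0,0,0]
    - [0,0,14,0,0,0]
    - [0,0,5,0,0,0]

```text
time: 22.6
tool_pos: [582.0, 271.6, -12.2]
tcp_rot: [180.0, 0.0, -2.7]
ft_force: [0.1, 0.3, 0.4]
finger_gap: 78.2
grip_force: 0.0
```

>>> apply_moves:
  rows:
    - [0,0,0,0,0,0]
    - [0,0,0,0,0,0]
    - [0,0,0,0,0,0]
    - [0,0,0,0,0,0]
    - [0,0,0,0,0,0]
  fingers: 38

```text
time: 23.22
tool_pos: [583.5, 272.2, -10.1]
tcp_rot: [-179.9, -0.1, -2.7]
ft_force: [0.6, -0.5, 5.2]
finger_gap: 45.2
grip_force: 36.2
```

```bash
python3 -c "
from plan import *
plan((581.4,271.3,100,-2.7,4),(679,82.5,100,-2.7,6))"
```

```text
t 23.23 pose [583.5 272.2 -10.1] [-1.7995e+02 -1.3000e-01 -2.7100e+00] gap 45.2 f [ 0.6 -0.5  5.2]
 max 27.6 0.1
 max 35.4 0.0
[[-0.4, 0.2, -27.5, -0.0, -0.001, -0.0], [-0.5, 0.2, -27.5, -0.0, -0.0, -0.0], [-0.5, 0.2, -27.6, -0.0, -0.001, -0.0], [-0.5, 0.3, -27.5, -0.001, -0.0, -0.0], [17.7, 30.7, 0.0, 0.0, -0.0, -0.0]]
[[17.7, 30.7, 0.0, 0.0, -0.0, -0.0], [17.8, 30.6, 0.0, 0.0, -0.0, -0.0], [17.7, 30.7, 0.0, 0.0, -0.0, -0.0], [17.8, 30.6, 0.0, 0.0, -0.0, -0.0], [17.7, 30.7, 0.0, 0.0, -0.0, -0.0]]
```

>>> apply_moves:
  rows:
    - [0,0,-27.5,0,0,0]
    - [0,0,-27.5,0,0,0]
    - [0,0,-27.5,0,0,0]
    - [0,0,-27.5,0,0,0]
    - [17.7,30.7,0,0,0,0]

```text
time: 23.85
tool_pos: [599.7, 242.6, 101.9]
tcp_rot: [-179.9, -0.3, -2.5]
ft_force: [0.9, 0.1, -0.5]
finger_gap: 45.0
grip_force: 36.0
```

>>> apply_moves:
  rows:
    - [17.7,30.7,0,0,0,0]
    - [17.7,30.7,0,0,0,0]
    - [17.7,30.7,0,0,0,0]
    - [17.7,30.7,0,0,0,0]
    - [17.7,30.7,0,0,0,0]

```text
time: 24.48
tool_pos: [679.8, 81.7, 98.1]
tcp_rot: [-180.0, 0.0, -2.7]
ft_force: [-0.4, 0.7, -0.5]
finger_gap: 45.1
grip_force: 36.0
```

>>> apply_moves:
  rows:
    - [0,0,30,0,0,0]
    - [0,0,25,0,0,0]
    - [0,0,10,0,0,0]
    - [0,0,0,0,0,0]
    - [0,0,0,0,0,0]

```text
time: 25.1
tool_pos: [680.7, 83.0, 34.9]
tcp_rot: [-180.0, -0.1, -2.7]
ft_force: [0.3, -0.1, -1.0]
finger_gap: 44.8
grip_force: 36.0
```

```bash
python3 - <<'E'
from fit import *
from plan import plan
im={n:eyes.snapshot(n)[0] for n in C}
eyes.snapshot('wrist')
plan((679.5,82.5,-5,-2.7,5))
E
```

```text
t 25.25 pose [680.7  82.9  34.9] [-1.7999e+02 -1.3000e-01 -2.7000e+00] gap 44.9 f [-0.   0.7 -0.7]
 max 8.0 0.1
[[-0.2, 0.1, 8.0, -0.0, -0.0, 0.0], [-0.3, 0.1, 8.0, -0.0, -0.001, 0.0], [-0.2, 0.1, 8.0, -0.0, -0.0, 0.0], [-0.3, 0.1, 8.0, -0.0, -0.001, 0.0], [-0.2, 0.1, 7.9, -0.0, -0.0, 0.0]]
```

>>> apply_moves:
  rows:
    - [-0.7,0,14,0,0,0]
    - [0,0,12,0,0,0]
    - [0,0,8,0,0,0]
    - [0,0,3,0,0,0]
    - [0,0,1,0,0,0]

```text
time: 25.88
tool_pos: [679.0, 82.8, -4.1]
tcp_rot: [180.0, 0.0, -2.7]
ft_force: [-5.1, -0.3, 8.9]
finger_gap: 44.9
grip_force: 36.6
```

>>> apply_moves:
  rows:
    - [0,0,1,0,0,0]
    - [0,0,0,0,0,0]
    - [0,0,0,0,0,0]
    - [0,0,0,0,0,0]
    - [0,0,0,0,0,0]

```text
time: 26.5
tool_pos: [679.4, 82.8, -4.2]
tcp_rot: [-180.0, -0.0, -2.7]
ft_force: [-4.5, -1.0, 10.2]
finger_gap: 45.3
grip_force: 37.0
```

>>> apply_moves:
  rows:
    - [0,0,-1,0,0,0]
    - [0,0,0,0,0,0]
    - [0,0,0,0,0,0]
    - [0,0,0,0,0,0]
    - [0,0,0,0,0,0]
  fingers: 78

```text
time: 27.12
tool_pos: [678.9, 82.8, -4.7]
tcp_rot: [180.0, 0.0, -2.7]
ft_force: [0.1, 0.8, 0.1]
finger_gap: 77.9
grip_force: 0.0
```

>>> apply_moves:
  rows:
    - [0,0,-26,0,0,0]
    - [0,0,-26,0,0,0]
    - [0,0,-26,0,0,0]
    - [0,0,-26,0,0,0]
    - [0,0,0,0,0,0]

```text
time: 27.75
tool_pos: [681.2, 82.9, 102.7]
tcp_rot: [-180.0, -0.3, -2.7]
ft_force: [0.2, -1.5, 0.3]
finger_gap: 77.9
grip_force: 0.0
```

```bash
python3 - <<'E'
from wr import *
for i in range(3): eyes.snapshot('wrist')
plan((461.5,257.4,70,-2.7,10))
a,_=eyes.snapshot('wrist');save('w7.png',cv2.resize(a,(480,360)))
E
```

```text
t 27.9 pose [678.2  82.8  98. ] [ 1.7999e+02  1.0000e-01 -2.7100e+00] gap 78.3 f [0.1 0.7 0. ]
 max 28.0 0.1
[[-22.5, -16.4, 2.8, 0.0, 0.0, -0.0], [-22.5, -16.4, 2.8, 0.0, 0.0, -0.0], [-22.5, -16.4, 2.8, 0.0, 0.0, -0.0], [-22.5, -16.4, 2.8, 0.0, 0.0, -0.0], [-22.4, -16.4, 2.9, 0.0, 0.0, -0.0]]
[[-22.5, -16.4, 2.8, 0.0, 0.0, -0.0], [-22.4, -16.5, 2.9, 0.0, 0.0, -0.0], [-22.5, -16.4, 2.8, 0.0, 0.001, -0.0], [-22.4, -16.5, 2.8, 0.0, 0.0, -0.0], [-22.5, -16.4, 2.9, 0.0, 0.001, -0.0]]
```

View pics/w7.png

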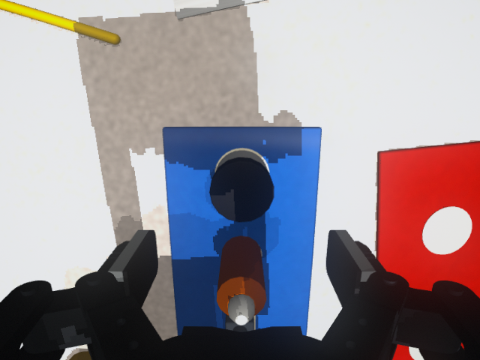

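The tub stands on its disc (241,185). The light crescent at (240,155) may just be its white side, so I'll check it with the fixed cameras on the way to the tape.

>>> apply_moves:
  rows:
    - [-22.5,-16.4,0,0,0,0]
    - [-22.5,-16.4,0,0,0,0]
    - [-22.5,-16.4,0,0,0,0]
    - [-22.5,-16.4,0,0,0,0]
    - [-22.5,-16.4,0,0,0,0]

```text
time: 28.58
tool_pos: [568.7, 170.3, 97.7]
tcp_rot: [180.0, 0.1, -2.7]
ft_force: [0.4, -0.1, 0.6]
finger_gap: 78.3
grip_force: 0.0
```

>>> apply_moves:
  rows:
    - [-22.5,-16.4,0,0,0,0]
    - [-22.5,-16.4,7,0,0,0]
    - [-22.5,-16.4,7,0,0,0]
    - [-22.5,-16.4,7,0,0,0]
    - [-22.5,-16.4,7,0,0,0]

```text
time: 29.2
tool_pos: [460.3, 257.3, 69.7]
tcp_rot: [179.9, 0.1, -2.7]
ft_force: [-0.3, 0.4, -0.3]
finger_gap: 78.4
grip_force: 0.0
```

```bash
python3 - <<'E'
import fit as F
from fit import *
from plan import plan
im={n:eyes.snapshot(n)[0] for n in C}
for k,p in dict(black_tub=[679,82.5],amber_bottle=[604.2,86.3]).items():
    F.shape[k]=[q+[0,0,6] for q in F.shape[k]]
    M=masks(k,p)
    for n in M: x,f=fit(k,p,{n:M[n]});print(k,n,x.round(1),round(float(f),3))
r=models.place_of('tape_roll','wrist') ; eyes.snapshot('wrist')
print([(np.round(x['xyz'],1),x['confidence']) for x in models.place_of('tape_roll','wrist')[:2]])
plan((461.5,257.4,-25,-2.7,5))
E
```

```text
black_tub top [677.2  84.9] 0.098
black_tub scene [678.4  81.4] 0.043
amber_bottle top [603.5  87.4] 0.053
amber_bottle scene [603.8  86.5] 0.033
[]
t 29.65 pose [462.7 256.8  71.5] [-1.80e+02 -2.00e-02 -2.76e+00] gap 78.0 f [-0.5 -0.8 -0.2]
 max 19.3 0.1
[[-0.2, -0.1, 19.3, -0.0, -0.0, -0.0], [-0.3, -0.1, 19.3, -0.0, -0.0, -0.0], [-0.2, -0.1, 19.3, -0.0, -0.0, -0.0], [-0.3, -0.1, 19.3, -0.0, -0.0, -0.0], [-0.2, -0.2, 19.3, -0.0, -0.0, -0.001]]
```

Tub and bottle are within about 1–2 mm. Gripping the tape roll.

>>> apply_moves:
  rows:
    - [-0.5,0,27,0,0,0]
    - [0,0,27,0,0,0]
    - [0,0,24,0,0,0]
    - [0,0,13,0,0,0]
    - [0,0,5,0,0,0]

```text
time: 30.28
tool_pos: [461.4, 256.9, -25.1]
tcp_rot: [180.0, 0.0, -2.7]
ft_force: [-0.1, -0.6, 0.0]
finger_gap: 78.0
grip_force: 0.0
```

>>> apply_moves:
  rows:
    - [0,0,0,0,0,0]
    - [0,0,0,0,0,0]
    - [0,0,0,0,0,0]
    - [0,0,0,0,0,0]
    - [0,0,0,0,0,0]
  fingers: 48

```text
time: 30.9
tool_pos: [462.5, 257.7, -23.5]
tcp_rot: [-180.0, -0.1, -2.7]
ft_force: [-0.1, -0.9, 4.9]
finger_gap: 55.3
grip_force: 37.6
```

```bash
python3 -c "
from plan import *
plan((461.5,257.4,100,-2.7,5),(488,-110.5,100,3.5,10))"
```

```text
t 30.9 pose [462.5 257.7 -23.5] [-1.7995e+02 -1.1000e-01 -2.7000e+00] gap 55.3 f [-0.1 -0.9  4.9]
 max 24.7 0.1
 max 36.9 0.6
[[-0.2, 0.0, -24.7, -0.0, -0.0, -0.0], [-0.1, 0.1, -24.7, -0.0, -0.0, -0.0], [-0.2, 0.0, -24.7, -0.0, -0.001, -0.0], [-0.1, 0.1, -24.7, -0.0, -0.0, -0.0], [-0.2, 0.0, -24.7, -0.001, -0.001, -0.0]]
[[4.4, 36.6, 0.0, 0.0, 0.0, -0.011], [4.0, 36.7, 0.0, 0.0, 0.0, -0.011], [3.6, 36.7, 0.0, 0.0, 0.0, -0.011], [3.2, 36.8, 0.0, 0.0, 0.0, -0.011], [2.7, 36.8, 0.0, 0.0, 0.0, -0.011]]
[[2.4, 36.8, 0.0, 0.0, 0.0, -0.011], [1.9, 36.8, 0.0, 0.0, 0.0, -0.011], [1.5, 36.9, 0.0, 0.0, 0.0, -0.01], [1.2, 36.8, 0.0, 0.0, 0.0, -0.011], [0.8, 36.9, 0.1, 0.0, 0.0, -0.01]]
```

>>> apply_moves:
  rows:
    - [0,0,-25,0,0,0]
    - [0,0,-25,0,0,0]
    - [0,0,-25,0,0,0]
    - [0,0,-25,0,0,0]
    - [0,0,-24,0,0,0]

```text
time: 31.52
tool_pos: [461.2, 257.2, 100.1]
tcp_rot: [180.0, 0.0, -2.7]
ft_force: [-0.4, -1.2, -1.0]
finger_gap: 55.8
grip_force: 37.5
```

>>> apply_moves:
  rows:
    - [4.4,36.6,0,0,0,-0.011]
    - [4,36.7,0,0,0,-0.011]
    - [3.6,36.7,0,0,0,-0.011]
    - [3.2,36.8,0,0,0,-0.011]
    - [2.7,36.8,0,0,0,-0.011]

```text
time: 32.15
tool_pos: [474.5, 72.1, 99.3]
tcp_rot: [-180.0, 0.0, 0.5]
ft_force: [0.7, 0.3, -0.7]
finger_gap: 55.2
grip_force: 37.5
```

>>> apply_moves:
  rows:
    - [2.4,36.8,0,0,0,-0.011]
    - [1.9,36.8,0,0,0,-0.011]
    - [1.5,36.9,0,0,0,-0.01]
    - [1.2,36.8,0,0,0,-0.011]
    - [0.8,36.9,0,0,0,-0.01]

```text
time: 32.78
tool_pos: [487.8, -111.8, 99.3]
tcp_rot: [-180.0, 0.0, 3.5]
ft_force: [0.6, 0.4, -0.4]
finger_gap: 55.6
grip_force: 37.5
```

>>> apply_moves:
  rows:
    - [0,0,30,0,0,0]
    - [0,0,25,0,0,0]
    - [0,0,15,0,0,0]
    - [0,0,5,0,0,0]
    - [0,0,0,0,0,0]

```text
time: 33.4
tool_pos: [488.2, -110.6, 24.7]
tcp_rot: [180.0, -0.0, 3.5]
ft_force: [0.3, -0.3, -0.5]
finger_gap: 54.8
grip_force: 37.5
```

```bash
python3 - <<'E'
from plan import *
for i in range(3): eyes.snapshot('wrist')
plan((488,-110.5,-17,3.5,5))
E
```

```text
t 33.55 pose [ 488.9 -110.9   25.5] [ 1.7996e+02 -1.0000e-01  3.5000e+00] gap 55.2 f [-0.7 -0.2 -0.8]
 max 8.5 0.1
[[-0.2, -0.1, 8.5, 0.0, -0.0, -0.0], [-0.2, -0.1, 8.5, 0.0, -0.0, -0.0], [-0.2, -0.1, 8.5, 0.0, -0.001, -0.0], [-0.2, -0.1, 8.5, 0.0, -0.0, -0.0], [-0.1, -0.0, 8.5, 0.001, -0.001, -0.0]]
```

>>> apply_moves:
  rows:
    - [-0.5,0,16,0,0,0]
    - [0,0,14,0,0,0]
    - [0,0,8,0,0,0]
    - [0,0,4,0,0,0]
    - [0,0,1,0,0,0]

```text
time: 34.17
tool_pos: [487.3, -110.6, -17.6]
tcp_rot: [-180.0, 0.1, 3.5]
ft_force: [-11.0, 3.2, 21.8]
finger_gap: 55.6
grip_force: 39.3
```

>>> apply_moves:
  rows:
    - [0,0,1,0,0,0]
    - [0,0,0,0,0,0]
    - [0,0,0,0,0,0]
    - [0,0,0,0,0,0]
    - [0,0,0,0,0,0]

```text
time: 34.8
tool_pos: [487.8, -110.8, -17.6]
tcp_rot: [180.0, 0.0, 3.5]
ft_force: [-10.8, 3.2, 24.3]
finger_gap: 55.3
grip_force: 39.4
```

>>> apply_moves:
  rows:
    - [0,0,-1,0,0,0]
    - [0,0,-1,0,0,0]
    - [0,0,0,0,0,0]
    - [0,0,0,0,0,0]
    - [0,0,0,0,0,0]

```text
time: 35.42
tool_pos: [487.7, -110.8, -17.4]
tcp_rot: [180.0, -0.0, 3.5]
ft_force: [-0.6, 0.0, 4.3]
finger_gap: 55.4
grip_force: 37.8
```

>>> apply_moves:
  rows:
    - [0,0,0,0,0,0]
    - [0,0,0,0,0,0]
    - [0,0,0,0,0,0]
    - [0,0,0,0,0,0]
    - [0,0,0,0,0,0]
  fingers: 78

```text
time: 36.05
tool_pos: [487.4, -110.7, -17.7]
tcp_rot: [-180.0, 0.0, 3.5]
ft_force: [-0.2, -0.3, -0.2]
finger_gap: 78.0
grip_force: 0.0
```

>>> apply_moves:
  rows:
    - [0,0,-29,0,0,0]
    - [0,0,-29,0,0,0]
    - [0,0,-29,0,0,0]
    - [0,0,-29,0,0,0]
    - [0,0,-24,0,0,0]

```text
time: 36.67
tool_pos: [487.7, -110.8, 123.8]
tcp_rot: [180.0, -0.1, 3.5]
ft_force: [0.8, -0.0, 0.1]
finger_gap: 78.1
grip_force: 0.0
```

```bash
python3 - <<'E'
from plan import *
for i in range(3): eyes.snapshot('wrist')
plan((581.2,-275.3,120,3.5,5))
E
```

```text
t 36.83 pose [ 488.7 -111.1  123.8] [ 1.7993e+02 -1.7000e-01  3.4800e+00] gap 78.1 f [ 0.  -0.2 -0.5]
 max 37.7 0.1
[[16.5, 33.9, 0.9, 0.0, -0.001, -0.0], [16.5, 33.9, 0.8, 0.0, -0.001, -0.0], [16.5, 33.9, 0.8, 0.0, -0.0, -0.0], [16.4, 33.9, 0.8, 0.001, -0.001, -0.0], [16.5, 33.9, 0.8, 0.0, -0.0, -0.0]]
```

>>> apply_moves:
  rows:
    - [16.5,33.9,0,0,0,0]
    - [16.5,33.9,0,0,0,0]
    - [16.5,33.9,0,0,0,0]
    - [16.5,33.9,0,0,0,0]
    - [16.5,33.9,0,0,0,0]

```text
time: 37.45
tool_pos: [579.7, -275.5, 120.2]
tcp_rot: [-179.9, 0.1, 3.5]
ft_force: [0.4, 0.4, 0.5]
finger_gap: 77.9
grip_force: 0.0
```

```bash
python3 - <<'E'
import fit as F
from fit import *
from plan import plan
im={n:eyes.snapshot(n)[0] for n in C}
k='tape_roll';F.shape[k]=[q+[0,0,6] for q in F.shape[k]]
M=masks(k,[487.7,-110.5])
for n in M: x,f=fit(k,[487.7,-110.5],{n:M[n]});print(k,n,x.round(1),round(float(f),3))
plan((581.2,-275.3,8,3.5,5))
E
```

```text
tape_roll top [ 488.1 -110.2] 0.183
tape_roll scene [ 486.6 -109.9] 0.119
t 37.65 pose [ 579.2 -274.7  120.1] [-1.7989e+02  1.5000e-01  3.4300e+00] gap 78.0 f [-0.2  0.6 -0.6]
 max 22.5 0.1
[[0.5, 0.2, 22.4, -0.0, 0.001, -0.0], [0.4, 0.2, 22.4, -0.0, 0.0, -0.0], [0.4, 0.2, 22.4, -0.001, 0.001, -0.0], [0.4, 0.1, 22.5, -0.0, 0.0, -0.001], [0.4, 0.2, 22.4, -0.001, 0.001, -0.0]]
```

Tape is centred within about 1 mm. Now the white bottle.

>>> apply_moves:
  rows:
    - [1,0,30,0,0,0]
    - [0.5,0,30,0,0,0]
    - [0,0,28,0,0,0]
    - [0,0,16,0,0,0]
    - [0,0,8,0,0,0]

```text
time: 38.28
tool_pos: [580.9, -273.9, 9.3]
tcp_rot: [-179.9, 0.1, 3.5]
ft_force: [0.4, 0.2, 0.6]
finger_gap: 77.7
grip_force: 0.0
```

>>> apply_moves:
  rows:
    - [0,0,0,0,0,0]
    - [0,0,0,0,0,0]
    - [0,0,0,0,0,0]
    - [0,0,0,0,0,0]
    - [0,0,0,0,0,0]
  fingers: 40

```text
time: 38.9
tool_pos: [582.5, -275.2, 11.7]
tcp_rot: [179.9, -0.1, 3.5]
ft_force: [-0.1, 1.0, 6.4]
finger_gap: 46.7
grip_force: 36.9
```

```bash
python3 -c "
from plan import *
plan((581.2,-275.3,98,3.5,4),(617.5,-102.6,98,3.5,6))"
```

```text
t 38.9 pose [ 582.5 -275.2   11.7] [ 1.7994e+02 -1.0000e-01  3.4900e+00] gap 46.7 f [-0.1  1.   6.4]
 max 21.6 0.1
 max 29.5 0.0
[[-0.3, 0.0, -21.6, 0.0, -0.0, -0.0], [-0.3, 0.0, -21.6, 0.0, -0.001, -0.0], [-0.3, 0.0, -21.5, 0.001, -0.0, -0.0], [-0.3, 0.1, -21.6, 0.0, -0.001, -0.0], [7.8, -28.4, -0.0, 0.0, 0.0, -0.0]]
[[7.8, -28.4, -0.0, 0.0, 0.0, -0.0], [7.8, -28.4, -0.0, 0.0, 0.0, -0.0], [7.8, -28.3, -0.0, 0.0, 0.0, -0.0], [7.8, -28.4, -0.0, 0.0, 0.0, -0.0], [7.7, -28.3, -0.0, 0.0, 0.0, -0.0]]
```

>>> apply_moves:
  rows:
    - [0,0,-21.5,0,0,0]
    - [0,0,-21.5,0,0,0]
    - [0,0,-21.5,0,0,0]
    - [0,0,-21.5,0,0,0]
    - [7.7,-28.4,0,0,0,0]

```text
time: 39.52
tool_pos: [589.2, -248.4, 100.7]
tcp_rot: [179.8, -0.3, 3.3]
ft_force: [0.4, 0.9, -1.0]
finger_gap: 47.2
grip_force: 36.4
```

>>> apply_moves:
  rows:
    - [7.7,-28.4,0,0,0,0]
    - [7.7,-28.4,0,0,0,0]
    - [7.7,-28.4,0,0,0,0]
    - [7.7,-28.4,0,0,0,0]
    - [7.7,-28.4,0,0,0,0]

```text
time: 40.15
tool_pos: [617.7, -101.0, 97.6]
tcp_rot: [180.0, -0.0, 3.5]
ft_force: [-0.1, -0.1, -1.7]
finger_gap: 46.7
grip_force: 36.4
```

>>> apply_moves:
  rows:
    - [0,0,25,0,0,0]
    - [0,0,20,0,0,0]
    - [0,0,10,0,0,0]
    - [0,0,0,0,0,0]
    - [0,0,0,0,0,0]

```text
time: 40.78
tool_pos: [617.9, -102.4, 42.2]
tcp_rot: [180.0, -0.1, 3.5]
ft_force: [0.7, 0.3, -1.2]
finger_gap: 46.9
grip_force: 36.4
```

```bash
python3 - <<'E'
from plan import *
for i in range(3): eyes.snapshot('wrist')
plan((617.6,-102.5,17,3.5,5))
E
```

```text
t 40.92 pose [ 618.  -102.2   42.4] [ 1.7997e+02 -8.0000e-02  3.4700e+00] gap 47.1 f [-0.2 -0.2 -1.4]
 max 5.1 0.1
[[-0.1, 0.0, 5.1, 0.0, -0.0, -0.0], [-0.1, 0.1, 5.1, 0.0, -0.0, -0.0], [-0.1, 0.0, 5.1, 0.0, -0.0, -0.0], [-0.1, 0.1, 5.1, 0.0, -0.001, -0.0], [-0.1, 0.0, 5.0, 0.0, -0.0, -0.001]]
```

>>> apply_moves:
  rows:
    - [0,0,9,0,0,0]
    - [0,0,8,0,0,0]
    - [0,0,5,0,0,0]
    - [0,0,2,0,0,0]
    - [0,0,1,0,0,0]

```text
time: 41.55
tool_pos: [617.4, -101.8, 17.8]
tcp_rot: [-180.0, 0.0, 3.5]
ft_force: [-9.1, 3.0, 17.8]
finger_gap: 47.0
grip_force: 38.2
```

>>> apply_moves:
  rows:
    - [0,0,1,0,0,0]
    - [0,0,0,0,0,0]
    - [0,0,0,0,0,0]
    - [0,0,0,0,0,0]
    - [0,0,0,0,0,0]

```text
time: 42.18
tool_pos: [617.8, -101.8, 17.8]
tcp_rot: [180.0, -0.0, 3.5]
ft_force: [-9.3, 2.6, 18.1]
finger_gap: 47.0
grip_force: 38.4
```

Contact. I'll ease off, release, rise and step aside for the final check.

>>> apply_moves:
  rows:
    - [0,0,-1,0,0,0]
    - [0,0,-0.5,0,0,0]
    - [0,0,0,0,0,0]
    - [0,0,0,0,0,0]
    - [0,0,0,0,0,0]

```text
time: 42.8
tool_pos: [617.8, -101.9, 17.8]
tcp_rot: [180.0, -0.0, 3.5]
ft_force: [-2.6, 1.5, 6.7]
finger_gap: 46.9
grip_force: 37.2
```

>>> apply_moves:
  rows:
    - [0,0,0,0,0,0]
    - [0,0,0,0,0,0]
    - [0,0,0,0,0,0]
    - [0,0,0,0,0,0]
    - [0,0,0,0,0,0]
  fingers: 78

```text
time: 43.42
tool_pos: [617.3, -101.9, 16.8]
tcp_rot: [-180.0, 0.0, 3.5]
ft_force: [0.4, 0.5, 0.4]
finger_gap: 77.8
grip_force: 0.0
```

>>> apply_moves:
  rows:
    - [0,0,-30,0,0,0]
    - [0,0,-35,0,0,0]
    - [0,0,-35,0,0,0]
    - [0,0,-30,0,0,0]
    - [0,0,-20,0,0,0]

```text
time: 44.05
tool_pos: [618.0, -102.0, 168.8]
tcp_rot: [180.0, -0.1, 3.5]
ft_force: [0.1, -0.3, -0.2]
finger_gap: 78.1
grip_force: 0.0
```

>>> apply_moves:
  rows:
    - [-10,45,0,0,0,0]
    - [-20,45,0,0,0,0]
    - [-20,45,0,0,0,0]
    - [-20,45,0,0,0,0]
    - [-10,30,0,0,0,0]

```text
time: 44.68
tool_pos: [548.8, -318.3, 166.3]
tcp_rot: [-180.0, 0.1, 3.4]
ft_force: [0.1, 0.1, 0.2]
finger_gap: 78.2
grip_force: 0.0
```

```bash
python3 - <<'E'
import fit as F
from fit import *
im={n:eyes.snapshot(n)[0] for n in C}
save('c3.png',np.hstack([cv2.resize(im['top'][130:275,130:390],(400,223),interpolation=cv2.INTER_CUBIC),cv2.resize(im['scene'][200:350,250:530],(400,223),interpolation=cv2.INTER_CUBIC)]))
for k,p in dict(steel_head=[504.5,90.7,-.047],amber_bottle=[604.2,86.3],black_tub=[679.1,82.6],tape_roll=[487.7,-110.5],white_bottle=[617.5,-102.5]).items():
    F.shape[k]=[q+[0,0,6] for q in F.shape[k]] if k!='steel_head' else F.shape[k]
    M=masks(k,p[:2])
    for n in M: x,f=fit(k,p,{n:M[n]});print(k,n,x.round(2),round(float(f),3))
s=sense();print(s['time'],s['tool_pos'],s['ft_force'])
E
```

```text
steel_head top [5.0675e+02 9.3540e+01 1.0000e-02] 0.208
steel_head scene [ 4.9851e+02  9.3170e+01 -6.0000e-02] 0.097
amber_bottle top [604.23  87.72] 0.041
amber_bottle scene [604.11  85.15] 0.047
black_tub top [677.92  83.73] 0.04
black_tub scene [677.44  80.98] 0.072
tape_roll top [ 487.65 -110.23] 0.373
tape_roll scene [ 488.78 -110.28] 0.059
white_bottle top [615.22 -99.62] 0.139
white_bottle scene [ 616.39 -101.52] 0.028
45.275 [ 550.61264065 -315.67905915  166.97012952] [ 0.47025051 -0.59417193  0.3266395 ]
```

View pics/c3.png

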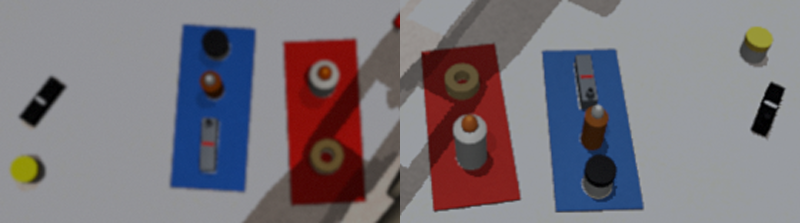

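All five items stand or lie on their outlines within about 2 mm. The black head and yellow tub are untouched, and the arm is clear.

```bash
python3 -c "
from bench import job
print(job.hand_in())"
```

```text
the job is handed in; nothing more can be done
None
```

Both kits are made up, with all five items released within about 2 mm of centre on their outlines; the job was handed in after about 45 s of the allowed 136 s, with the black putter head and yellow-lidded tub untouched.

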